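# Dip-rinse the spatula and the spoon and lay them in the drainer tray

### The arm

A 6-joint arm with a two-finger parallel gripper is mounted at the origin on the work surface. World frame = base frame: x ahead of the robot, y to its left, z up, the work surface at z = 0. Lengths are in m, angles in degrees, forces in N, time in s.
With the tool pointing down it reaches from about 0.375 to 0.9 m from the base axis. Payload 3.1 kg.
Tool frame: the origin (TCP) lies on the centre line of the jaws, within the pads' length; the fingertips stand 19 mm ahead of it and the grasp point (between the pads) is the TCP (tips_ahead is the distance from the TCP to the fingertips, in m); z points along the fingers, y is the line along which they close (so a half turn about z gives the same grasp; the last joint's range is limited). The gripper opens to 87 mm and grips with 3 to 60 N. Pads are 19 mm wide; open, the fingers measure 117 mm over their backs; the gripper's body (75 mm by 190 mm) begins 51 mm behind the grasp point.
Start: joints at [-86.202, 30.224, 82.088, -0, 67.689, -10.227], TCP at [0.152, -0.606, 0.242] pointing down, gripper open.
Joint ranges: [-176.69, 176.69], [-43.24, 126.21], [12.49, 139.97], [-82, 262], [0, 151.66], [-163.58, 163.58]. Speed limits (degrees/s): [159.86, 159.86, 180, 180, 180, 180].

### API

Orientations are given as a 3x3 rotation matrix whose columns are the frame's x, y, z axes.
In Python, from rig import read_state, capture, hand_in, trace, landmark_of, tips_ahead gives the robot as it stands.
- The arm moves only by the shell command python3 -m jog 'ROWS'. ROWS is JSON, a list of rows, each an object of numbers: "tx", "ty", "tz": the shift along the tool's x, y, z in cm; "roll": the turn about the tool's z in rad; "jaw": the opening, from 0 (shut) to 1 (fully open). A call has 1 to 8 rows; each row shifts and turns the commanded pose from where the row before left it, along the tool's axes as they then stand; what a row does not reach is not made up. A row lasts 1/10 s, in which the tool goes at most 50 mm and 8.59 degrees, less where a joint would pass 70% of its speed; a pose out of reach is approached as far as the arm can. A call with a gripper value outside its range is refused whole. The fingers move at their own pace and stop on an object; the grip force is fixed at half the most. Time passes only in rows, so rows that do not move let the fingers close. It gives the time, the measured TCP pose, the force, the opening and the grip force at its end, in the units of the state.
- read_state(): the state, without advancing time (a new reading comes with each control period).
- capture(name): name is "side" or "top" or "wrist"; returns a dict with "img" (420x560x3 uint8, red, green, blue), "vertical_fov" (degrees; the focal length in pixels is half the picture's height over the tangent of half this angle, whatever the lens; pixels are square), "cx", "cy" (the principal point, pixels), "cam_to_world" (4x4, takes a point from camera to world coordinates); the wrist camera has in their place "tool_from_camera" (4x4, takes a point from camera to tool coordinates, whose origin is the TCP and whose axes are the flange's). Camera axes: x right, y up, looking along -z (the intrinsics and any distortion apply to the point x, -y, -z); pixel columns grow to the right and rows downward; lengths in m; the calibration is good to about 2 mm. A picture is of the moment at which its call begins: read the wrist's pose just before it. There is no depth.
- hand_in(): hands the job in; it is judged then, once.
Trained networks look in the newest picture that a camera, given by its name, has taken for a name from the list of things; names that differ only in an ending like _2 or _b are one class to them, and where a whole thing is asked for, a point or a joint stands for the part that bears it (a point fixed in the world has none). Each returns a list of dicts, best first, with "p" (0 to 1); they miss things now and then, are a little off and sometimes report something else, mostly with a low value. They report only what shows in the picture. A call takes as long as a camera call. They do not tell look-alikes from the thing itself.
- trace(camera, thing): "pixels" (420x560 bool, what is visible of it) and "bbox" ([left, top, width, height] in pixels, round what is visible of it).
- landmark_of(camera, thing): "point" ([row, column] in pixels: a listed point, or the origin of a listed thing).
The state is a dict: "time_s": time; "joint_positions": joint angles; "qvel": joint speeds; "tau": joint torques, N m; "position": TCP position; "tcp_rot": TCP orientation; "force": force on the tool from outside, world axes, zero at the start; "moment": the same for the moment, N m; "opening": opening from 0.0 (shut) to 1.0 (fully open); "grasp_force": force on a finger pad.
Only numpy, scipy, OpenCV 4.12 (cv2) and the standard library are available. Lean on these libraries where they do the work, as an engineer would, in place of code of your own. Each camera call takes 0.05 s, during which the arm holds its last target. There are 200 camera calls.

### The job

Finish the washing-up: pick up the wooden spatula, dip its blade end down into the middle of the white rinsing bowl, then lay it flat inside the drainer's grey cutlery tray; after that do the same with the blue serving spoon, spoon end first into the bowl. Leave both fully inside the tray, put down rather than dropped, and keep the bowl standing where it is and the tumbler, lunchbox and sponge undisturbed.

Things in the scene. Friction and masses are not known exactly. Their poses are not given: they have to be found in the camera images.
- spatula: wooden spatula lying flat, 200 mm long (70 g). Origin: middle of its length, on its underside; x points from handle to blade, z up. Handle from x = -100 to +36 mm, 18 mm wide, 20 mm high (underside at z = 0); flat blade from x = 30 to 100 mm, 44 mm wide, 7 mm thick, underside at z = 0. Balances near x = 0; grip the handle anywhere between x = -40 and +15 mm
- spatula_tip (a point): middle of the blade's front edge, at (100, 0, 4) mm of the spatula: the end to dip
- spatula_butt (a point): rear end of the spatula's handle, at (-100, 0, 10) mm
- spoon: blue plastic serving spoon lying flat, 180 mm long (70 g). Origin: middle of its length, on its underside; x points from handle to spoon end, z up. Handle from x = -90 to +38 mm, 18 mm wide, 20 mm high (underside at z = 0); round cupped end 54 mm across, 18 mm high, centred at x = 63 mm. Balances near x = 0; grip the handle anywhere between x = -40 and +15 mm
- spoon_tip (a point): front of the spoon end's rim, at (90, 0, 14) mm of the spoon: the end to dip
- spoon_butt (a point): rear end of the spoon's handle, at (-90, 0, 10) mm
- bowl: white melamine rinsing bowl, loose, 300 g, 140 mm across the rim, 65 mm high, 4 mm wall, narrowing to its foot. Origin: centre of its underside, z up
- bowl_rim (a point): centre of the bowl's mouth, level with the rim, 65 mm above the counter; z up
- drainer: stainless steel dish drainer, fixed. Origin on the counter under the middle of its grey cutlery tray; x along the tray, y across it towards the plate rack, which is joined on at y = 116 to 314 mm: wires 80 mm high, plates standing between y = 187 and 258 mm, up to 190 mm high
- tray (a point): middle of the cutlery tray's inner floor, 12 mm above the counter; axes as the drainer's. Inside the tray is 270 mm along x, 152 mm along y, with 4 mm walls standing 41 mm above this floor, open on top
- tumbler: glass tumbler, 70 mm across, 110 mm high; origin under its centre. Leave alone
- lunchbox: green plastic lunchbox with white latches, 116 x 171 x 64 mm; origin under its centre. Leave alone
- sponge: yellow and green sponge, 70 x 105 x 34 mm; origin under its centre. Leave alone
Things that resemble listed ones, but are neither listed nor needed, are in the scene too. Several things have the shape of the spatula; the one meant has the colours described above.

How it is judged:
By the outcome, as a careful person would: the job done as asked, in the order asked, and still so for the second after the job is handed in, with the robot touching nothing.
It also fails if it takes over 64 s, if anything falls off the work surface, if the arm or the gripper's body presses on something with over 40 N, if the wrist force passes 120 N, or if a joint passes its speed limit or range.

## Working session

There is one attempt and no reset: what is moved stays moved. The work goes in short steps, Python scripts to look and compute and a shell command to move; the robot and the scene stay as the last step left them, time stands still between calls to the robot, and variables do not carry over. Pictures are saved under pics/ and viewed, at most 10 in all, crops included, and the job is handed in when it is done.

```bash
ls; mkdir -p pics; cat > h.py <<'E'
import numpy as np, cv2
from rig import *
def K(c):
    f=210/np.tan(np.radians(c["vertical_fov"])/2); return f
def ray(c,row,col,T=None):
    f=K(c); d=np.array([(col-c["cx"])/f,-(row-c["cy"])/f,-1.0])
    if T is None: T=c["cam_to_world"]
    T=np.array(T); return T[:3,3],T[:3,:3]@d
def atz(c,row,col,z,T=None):
    o,d=ray(c,row,col,T); return o+d*(z-o[2])/d[2]
def proj(c,p,T=None):
    if T is None: T=c["cam_to_world"]
    q=np.linalg.inv(np.array(T))@np.append(p,1); f=K(c)
    return np.array([c["cy"]-f*q[1]/-q[2], c["cx"]+f*q[0]/-q[2]])
E
python3 - <<'E'
from h import *
for n in("top","side"):
    c=capture(n); cv2.imwrite(f"pics/{n}0.png",c["img"][:,:,::-1])
    print(n,{k:(np.round(v,3).tolist()) for k,v in c.items() if k!="img"})
    Z=dict(spatula=0,spatula_tip=.004,spatula_butt=.01,spoon=0,spoon_tip=.014,spoon_butt=.01,bowl=0,bowl_rim=.065,tray=.012,drainer=0,tumbler=0,lunchbox=0,sponge=0)
    for t,z in Z.items():
        for r in landmark_of(n,t)[:4]:
            print(t,round(r["p"],2),np.round(r["point"]),np.round(atz(c,*r["point"],z),3))
E
```

```text
pics
top {'vertical_fov': 51.45, 'cx': 277.727, 'cy': 218.404, 'cam_to_world': [[-0.02, 0.993, -0.114, 0.354], [-1.0, -0.022, -0.016, -0.032], [-0.018, 0.113, 0.993, 1.362], [0.0, 0.0, 0.0, 1.0]]}
spatula 0.88 [305. 416.] [ 0.233 -0.427  0.   ]
spatula 0.65 [212. 332.] [ 0.525 -0.183  0.   ]
spatula_tip 0.92 [180. 337.] [ 0.628 -0.199  0.004]
spatula_tip 0.81 [286. 383.] [ 0.293 -0.329  0.004]
spatula_tip 0.52 [230. 264.] [0.473 0.034 0.004]
spatula_butt 0.65 [247. 334.] [ 0.416 -0.184  0.01 ]
spoon 0.79 [226. 384.] [ 0.478 -0.343  0.   ]
spoon 0.61 [229. 265.] [0.478 0.03  0.   ]
spoon_tip 0.68 [199. 397.] [ 0.56  -0.382  0.014]
spoon_tip 0.57 [245. 334.] [ 0.422 -0.184  0.014]
spoon_tip 0.2 [144. 355.] [ 0.74  -0.261  0.014]
spoon_butt 0.69 [255. 380.] [ 0.388 -0.322  0.01 ]
bowl 0.77 [232. 263.] [0.468 0.036 0.   ]
bowl 0.59 [154. 234.] [0.722 0.125 0.   ]
bowl_rim 0.97 [225. 263.] [0.482 0.032 0.065]
tray 0.77 [222. 175.] [0.503 0.312 0.012]
drainer 0.72 [224. 179.] [0.5   0.302 0.   ]
lunchbox 0.59 [140. 356.] [ 0.758 -0.267  0.   ]
lunchbox 0.33 [231. 267.] [0.471 0.023 0.   ]

[... 338 characters left out ...]
patula_tip 0.53 [169. 368.] [ 0.28  -0.33   0.004]
spatula_butt 0.9 [195. 317.] [ 0.425 -0.178  0.01 ]
spoon 0.83 [162. 310.] [ 0.473 -0.344  0.   ]
spoon_tip 0.89 [151. 285.] [ 0.559 -0.368  0.014]
spoon_tip 0.33 [245. 291.] [0.469 0.04  0.014]
spoon_butt 0.66 [166. 332.] [ 0.398 -0.324  0.01 ]
bowl 0.66 [244. 290.] [0.476 0.023 0.   ]
bowl 0.53 [327. 260.] [0.5   0.305 0.   ]
bowl_rim 0.73 [228. 291.] [0.471 0.024 0.065]
tray 0.62 [322. 257.] [0.508 0.3   0.012]
drainer 0.74 [329. 259.] [0.502 0.31  0.   ]
tumbler 0.75 [205. 228.] [ 0.686 -0.103  0.   ]
lunchbox 0.78 [170. 221.] [ 0.752 -0.259  0.   ]
lunchbox 0.35 [261. 201.] [0.704 0.123 0.   ]
sponge 0.89 [259. 202.] [0.703 0.117 0.   ]
```

```bash
python3 -c "
import cv2
a=cv2.imread('pics/top0.png')[100:350,120:480]
cv2.imwrite('pics/top0c.png',cv2.resize(a,(792,550),interpolation=cv2.INTER_CUBIC))"
```

```text
(no output)
```

View pics/top0c.png

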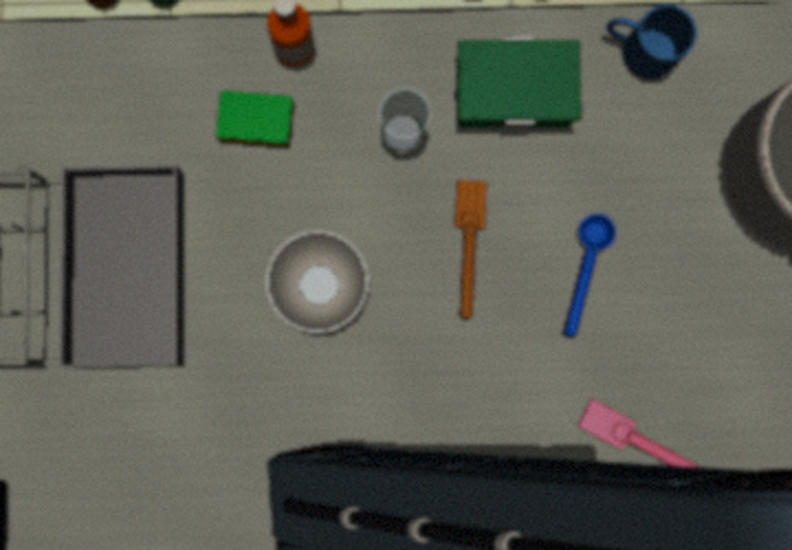

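View pics/side0.png

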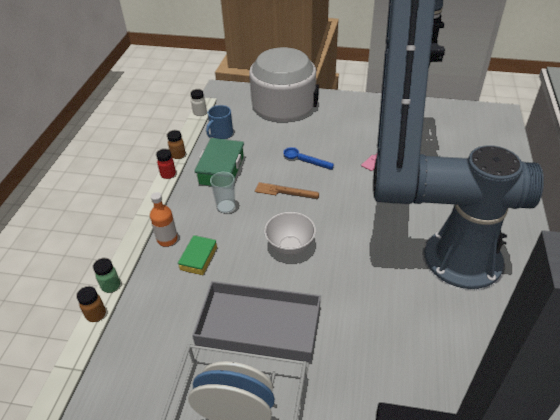

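The top crop (2.2× scale, offset col 120, row 100) shows the wooden spatula with its tip at about (182, 334) and butt at (245, 332). The spoon runs from (199, 392) to (252, 379), the bowl is centred at (228, 264), and the tray spans cols 150–203, rows 177–267. The pink spatula is the look-alike. In the side view the blue plate's top edge is near (366, 232).

The tool can't pitch, so I'll pivot each utensil in the grip by levering its butt on a fixed edge. That lets the blade end go down into the bowl.

```bash
cat >> h.py <<'E'
def plan(target, head=None, s=None):
    """head: desired world yaw (deg) of tool x (mod 180). prints roll, then shift in rolled tool frame, cm"""
    s=s or read_state(); R=np.array(s["tcp_rot"]); p=np.array(s["position"])
    yaw=np.degrees(np.arctan2(R[1,0],R[0,0])); r=0
    if head is not None: r=-((head-yaw+180)%360-180)   # tool z down: +roll lowers yaw
    a=np.radians(r); Rz=np.array([[np.cos(a),-np.sin(a),0],[np.sin(a),np.cos(a),0],[0,0,1]])
    d=(R@Rz).T@(np.array(target)-p)
    print("yaw %.1f j6 %.1f roll %.3f rad  shift cm"%(yaw,s["joint_positions"][5],np.radians(r)),np.round(d*100,2),"t",s["time_s"])
E
python3 - <<'E'
from h import *
c={}
for n in("top","side"):
    c[n]=capture(n)
    for t in("spatula","spoon"):
        for r in trace(n,t)[:3]:
            m=r["pixels"]; 
            if m.sum()<20: continue
            col=c[n]["img"][m].mean(0).round()
            v,u=np.nonzero(m); P=np.array([atz(c[n],a,b,.008)[:2] for a,b in zip(v,u)])
            mu=P.mean(0); w,V=np.linalg.eigh(np.cov(P.T)); q=(P-mu)@V[:,1]
            print(n,t,round(r["p"],2),col,"mid",np.round(mu+V[:,1]*(q.max()+q.min())/2,3),"len",round(np.ptp(q),3),"ang",round(np.degrees(np.arctan2(*V[::-1,1])),1))
    for t in("tray","bowl","drainer"):
        for r in trace(n,t)[:1]:
            m=r["pixels"]; v,u=np.nonzero(m); print(n,t,round(r["p"],2),r["bbox"],v.mean(),u.mean())
            if n=="top": print(cv2.boxPoints(cv2.minAreaRect(np.array([atz(c[n],a,b,.06)[:2] for a,b in zip(v,u)],dtype=np.float32))).round(3).tolist())
f=c["side"]
for y in(.49,.53,.56):
    o,d=ray(f,366,232); print("plate",o+d*(y-o[1])/d[1])
s=read_state(); print(np.round(s["tcp_rot"],3).tolist(),s["force"])
plan([.484,-.186,.16],0,s)
E
```

```text
top spatula 0.97 [164.  88. 108.] mid [ 0.252 -0.403] len 0.157 ang 61.2
top spatula 0.69 [116.  71.  32.] mid [ 0.524 -0.182] len 0.199 ang 175.9
top spoon 0.56 [ 19.  53. 117.] mid [ 0.483 -0.345] len 0.174 ang 162.8
top tray 0.61 [68.0, 172.4, 136.5, 94.0] 220.11747585659478 146.6089429818759
[[0.36500000953674316, 0.6259999871253967], [0.36500000953674316, 0.21699999272823334], [0.6430000066757202, 0.21699999272823334], [0.6430000066757202, 0.6259999871253967]]
top bowl 0.89 [240.1, 204.8, 47.9, 46.2] 227.6535480023852 263.5056648777579
[[0.40700000524520874, -0.03500000014901161], [0.5429999828338623, -0.03700000047683716], [0.5460000038146973, 0.09799999743700027], [0.4099999964237213, 0.10100000351667404]]
top drainer 0.82 [65.7, 176.8, 140.5, 92.3] 219.96994629185235 141.7976231287853
[[0.36500000953674316, 0.21400000154972076], [0.6449999809265137, 0.21400000154972076], [0.6449999809265137, 0.6290000081062317], [0.36500000953674316, 0.6290000081062317]]
side spatula 0.8 [138. 103.  74.] mid [ 0.522 -0.186] len 0.199 ang 178.6
side spatula 0.59 [194. 133. 151.] mid [ 0.279 -0.366] len 0.077 ang 78.0
side spoon 0.66 [ 52.  81. 136.] mid [ 0.482 -0.352] len 0.178 ang 160.0
side tray 0.66 [161.9, 277.9, 158.1, 142.1] 348.6402025768973 247.210471438147
side bowl 0.92 [263.0, 212.0, 51.2, 41.6] 231.96021064950264 289.3785839672323
side drainer 0.64 [160.3, 280.5, 160.5, 139.5] 348.88801367318126 246.79415917366427
plate [0.51096774 0.49       0.13809788]
plate [0.49360606 0.53       0.21420149]
plate [0.4805848 0.56      0.2712792]
[[0.97, 0.242, -0.0], [0.242, -0.97, -0.0], [-0.0, 0.0, -1.0]] [ 1.21555989 -0.04877546  0.34806507]
yaw 14.0 j6 -10.2 roll 0.245 rad  shift cm [ 33.25 -42.04   8.15] t 2.0
```

```bash
python3 -c "
import cv2
a=cv2.imread('pics/side0.png')[270:420,120:340]
b=cv2.imread('pics/top0.png')[120:300,20:220]
cv2.imwrite('pics/rack.png',cv2.hconcat([cv2.resize(a,(440,300)),cv2.resize(b,(333,300))]))"
```

```text
(no output)
```

View pics/rack.png

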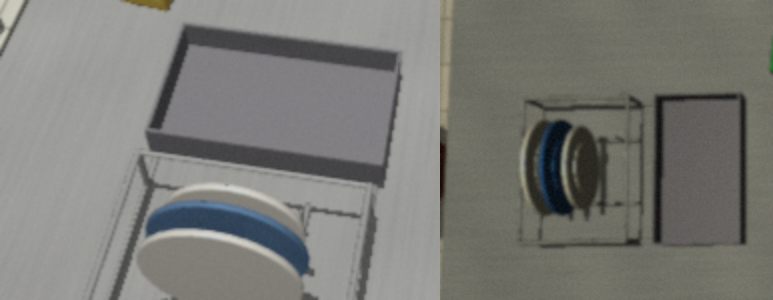

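The rack crop shows three nearly upright plates behind the tray, facing along y. The tops of the front ones sit about 15–19 cm high and can serve as the pivot edge. Next I'll move above the spatula.

```bash
python3 -m jog '[{"roll":0.123,"jaw":0.6},{"roll":0.122},{"tx":2.56,"ty":-3.23,"tz":0.6},{"tx":2.56,"ty":-3.23,"tz":0.6},{"tx":2.56,"ty":-3.23,"tz":0.6},{"tx":2.56,"ty":-3.23,"tz":0.6},{"tx":2.56,"ty":-3.23,"tz":0.6},{"tx":2.56,"ty":-3.23,"tz":0.6}]' 
python3 -m jog '[{"tx":2.56,"ty":-3.23,"tz":0.6},{"tx":2.56,"ty":-3.23,"tz":0.6},{"tx":2.56,"ty":-3.23,"tz":0.6},{"tx":2.56,"ty":-3.23,"tz":0.6},{"tx":2.56,"ty":-3.23,"tz":0.6},{"tx":2.56,"ty":-3.23,"tz":0.6},{"tx":2.5,"ty":-3.2,"tz":0.9},{}]'
cat >> h.py <<'E'
def wrist():
    s=read_state(); c=capture("wrist"); T=np.eye(4); T[:3,:3]=s["tcp_rot"]; T[:3,3]=s["position"]
    return s,c,T@np.array(c["tool_from_camera"])
def item(c,t,T=None,cam="wrist",z=.008):
    for r in trace(cam,t)[:3]:
        m=r["pixels"]; v,u=np.nonzero(m)
        P=np.array([atz(c,a,b,z,T)[:2] for a,b in zip(v,u)])
        mu=P.mean(0); w,V=np.linalg.eigh(np.cov(P.T)); q=(P-mu)@V[:,1]
        print(t,round(r["p"],2),c["img"][m].mean(0).round(),"bbox",r["bbox"],"mid",np.round(mu+V[:,1]*(q.max()+q.min())/2,3),"len",round(np.ptp(q),3),"ang",round(np.degrees(np.arctan2(*V[::-1,1])),1))
E
python3 - <<'E'
from h import *
s,c,T=wrist(); cv2.imwrite("pics/w1.png",c["img"][:,:,::-1]); print(np.round(c["tool_from_camera"],3).tolist(),c["vertical_fov"])
item(c,"spatula",T)
for t,z in(("spatula",0),("spatula_tip",.004),("spatula_butt",.01)):
    for r in landmark_of("wrist",t)[:2]: print(t,round(r["p"],2),np.round(r["point"]),np.round(atz(c,*r["point"],z,T),3))
plan([.484,-.186,.16],0)
E
```

```text
[[-0.002, 0.959, 0.284, 0.079], [1.0, 0.001, 0.001, -0.0], [0.001, 0.284, -0.959, -0.143], [0.0, 0.0, 0.0, 1.0]] 66.35595063475883
spatula 0.98 [208. 145. 163.] bbox [54.1, 0.0, 157.1, 140.1] mid [ 0.239 -0.424] len 0.197 ang 60.8
spatula 0.81 [ 72. 140.] [ 0.24  -0.425  0.   ]
spatula_butt 0.78 [135. 204.] [ 0.192 -0.508  0.01 ]
yaw 14.0 j6 -10.2 roll 0.245 rad  shift cm [ 33.25 -42.03   8.15] t 2.25$[0]: bad value
$[0]: bad value
```

View pics/w1.png

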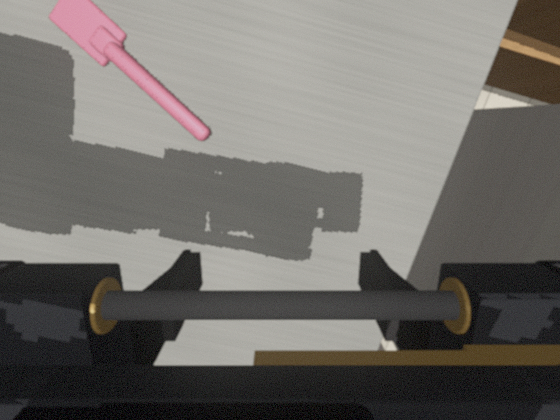

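The arm didn't move: the wrist view shows only the pink look-alike, at (72, 140). Both calls were refused with "bad value", so each row probably needs every field filled in.

```bash
python3 -m jog '[{"tx":0,"ty":0,"tz":0,"roll":0.123,"jaw":0.6},{"tx":0,"ty":0,"tz":0,"roll":0.122,"jaw":0.6}]'
```

```text
time_s: 2.45
position: [0.1515, -0.6063, 0.2415]
tcp_rot: [[1.0, -0.005, 0.0], [-0.005, -1.0, 0.0], [0.0, -0.0, -1.0]]
force: [0.0, 0.1, -0.1]
opening: 0.891
grasp_force: 0.0
```

```bash
python3 -m jog '[{"tx":2.56,"ty":-3.23,"tz":0.6,"roll":0,"jaw":0.6},{"tx":2.56,"ty":-3.23,"tz":0.6,"roll":0,"jaw":0.6},{"tx":2.56,"ty":-3.23,"tz":0.6,"roll":0,"jaw":0.6},{"tx":2.56,"ty":-3.23,"tz":0.6,"roll":0,"jaw":0.6},{"tx":2.56,"ty":-3.23,"tz":0.6,"roll":0,"jaw":0.6},{"tx":2.56,"ty":-3.23,"tz":0.6,"roll":0,"jaw":0.6},{"tx":2.56,"ty":-3.23,"tz":0.6,"roll":0,"jaw":0.6}]' | head -2
python3 -m jog '[{"tx":2.56,"ty":-3.23,"tz":0.6,"roll":0,"jaw":0.6},{"tx":2.56,"ty":-3.23,"tz":0.6,"roll":0,"jaw":0.6},{"tx":2.56,"ty":-3.23,"tz":0.6,"roll":0,"jaw":0.6},{"tx":2.56,"ty":-3.23,"tz":0.6,"roll":0,"jaw":0.6},{"tx":2.56,"ty":-3.23,"tz":0.6,"roll":0,"jaw":0.6},{"tx":2.56,"ty":-3.23,"tz":0.9,"roll":0,"jaw":0.6},{"tx":0,"ty":0,"tz":0,"roll":0,"jaw":0.6}]'
python3 - <<'E'
from h import *
s,c,T=wrist(); cv2.imwrite("pics/w2.png",c["img"][:,:,::-1])
item(c,"spatula",T); item(c,"bowl",T,z=.06)
for t,z in(("spatula",0),("spatula_tip",.004),("spatula_butt",.01)):
    for r in landmark_of("wrist",t)[:2]: print(t,round(r["p"],2),np.round(r["point"]),np.round(atz(c,*r["point"],z,T),3))
plan([.484,-.186,.16],0)
E
```

```text
time_s: 3.15
position: [0.3317, -0.3791, 0.1996]
time_s: 3.85
position: [0.4862, -0.1826, 0.1598]
tcp_rot: [[1.0, 0.006, -0.0], [0.006, -1.0, 0.002], [-0.0, -0.002, -1.0]]
force: [-0.8, -0.3, 0.3]
opening: 0.602
grasp_force: 0.0
spatula 0.69 [164. 124.  87.] bbox [261.9, 50.4, 53.0, 223.3] mid [ 0.52  -0.184] len 0.202 ang 175.6
spatula 0.51 [ 66. 100. 161.] bbox [419.2, 120.2, 101.4, 143.0] mid [ 0.495 -0.353] len 0.146 ang 160.3
bowl 0.95 [188. 182. 178.] bbox [0.0, 153.4, 113.1, 136.8] mid [0.483 0.002] len 0.116 ang 173.8
spatula 0.87 [172. 282.] [ 0.518 -0.183  0.   ]
spatula_tip 0.82 [ 53. 294.] [ 0.619 -0.193  0.004]
spatula_butt 0.81 [267. 269.] [ 0.425 -0.171  0.01 ]
yaw -0.1 j6 56.6 roll -0.002 rad  shift cm [ 0.01 -0.18  0.09] t 4.15
```

Seen from the wrist, the wooden spatula is centred at (172, 282) with its tip at (53, 294) and butt at (267, 269). That puts it at (0.519, −0.183) with a heading of about −4.5°, and its measured length of 202 mm agrees with the given 200 mm. I'll grip at x ≈ −37 mm.

```bash
python3 -m jog '[{"tx":-0.2,"ty":-0.2,"tz":1.5,"roll":0.08,"jaw":0.6},{"tx":-0.2,"ty":0,"tz":3,"roll":0,"jaw":0.6},{"tx":0,"ty":0,"tz":3,"roll":0,"jaw":0.6},{"tx":0,"ty":0,"tz":3,"roll":0,"jaw":0.6},{"tx":0,"ty":0,"tz":2,"roll":0,"jaw":0.6},{"tx":0,"ty":0,"tz":1.1,"roll":0,"jaw":0.5},{"tx":0,"ty":0,"tz":0,"roll":0,"jaw":0.4}]'
python3 -m jog '[{"tx":0,"ty":0,"tz":0,"roll":0,"jaw":0.1},{"tx":0,"ty":0,"tz":0,"roll":0,"jaw":0.1},{"tx":0,"ty":0,"tz":0,"roll":0,"jaw":0.1},{"tx":0,"ty":0,"tz":0,"roll":0,"jaw":0.1},{"tx":0,"ty":0,"tz":0,"roll":0,"jaw":0.1},{"tx":0,"ty":0,"tz":0,"roll":0,"jaw":0.1}]'
```

```text
time_s: 4.85
position: [0.4795, -0.1849, 0.0236]
tcp_rot: [[0.997, -0.082, -0.002], [-0.082, -0.997, 0.001], [-0.002, -0.001, -1.0]]
force: [0.7, -0.6, 0.4]
opening: 0.496
grasp_force: 0.0
time_s: 5.45
position: [0.4809, -0.1845, 0.0256]
tcp_rot: [[0.997, -0.08, 0.001], [-0.08, -0.997, -0.001], [0.001, 0.001, -1.0]]
force: [0.4, -0.4, 6.1]
opening: 0.203
grasp_force: 29.9
```

The spatula is gripped (17.7 mm opening, as expected). However, at the plates the last joint would pass its range in this orientation. While the spatula is still on the counter, I'll regrip it with the tool turned half round.

```bash
python3 -m jog '[{"tx":0,"ty":0,"tz":0,"roll":0,"jaw":0.5},{"tx":0,"ty":0,"tz":0,"roll":0,"jaw":0.5},{"tx":0,"ty":0,"tz":-2,"roll":0,"jaw":0.5},{"tx":0,"ty":0,"tz":-2.5,"roll":0,"jaw":0.5},{"tx":0,"ty":0,"tz":0,"roll":-0.1495,"jaw":0.5},{"tx":0,"ty":0,"tz":0,"roll":-0.1495,"jaw":0.5},{"tx":0,"ty":0,"tz":0,"roll":-0.1495,"jaw":0.5},{"tx":0,"ty":0,"tz":0,"roll":-0.1495,"jaw":0.5}]' | head -3
python3 -m jog '[{"tx":0,"ty":0,"tz":0,"roll":-0.1495,"jaw":0.5},{"tx":0,"ty":0,"tz":0,"roll":-0.1495,"jaw":0.5},{"tx":0,"ty":0,"tz":0,"roll":-0.1495,"jaw":0.5},{"tx":0,"ty":0,"tz":0,"roll":-0.1495,"jaw":0.5},{"tx":0,"ty":0,"tz":0,"roll":-0.1495,"jaw":0.5},{"tx":0,"ty":0,"tz":0,"roll":-0.1495,"jaw":0.5},{"tx":0,"ty":0,"tz":0,"roll":-0.1495,"jaw":0.5},{"tx":0,"ty":0,"tz":0,"roll":-0.1495,"jaw":0.5}]' | head -3
python3 -m jog '[{"tx":0,"ty":0,"tz":0,"roll":-0.1495,"jaw":0.5},{"tx":0,"ty":0,"tz":0,"roll":-0.1495,"jaw":0.5},{"tx":0,"ty":0,"tz":0,"roll":-0.1495,"jaw":0.5},{"tx":0,"ty":0,"tz":0,"roll":-0.1495,"jaw":0.5},{"tx":0,"ty":0,"tz":0,"roll":-0.1495,"jaw":0.5},{"tx":0,"ty":0,"tz":0,"roll":-0.1495,"jaw":0.5},{"tx":0,"ty":0,"tz":0,"roll":-0.1495,"jaw":0.5},{"tx":0,"ty":0,"tz":0,"roll":-0.1495,"jaw":0.5}]'
python3 - <<'E'
from h import *
plan([.4815,-.1845,.024],175.3)
c=capture("side"); item(c,"spatula",None,"side")
c=capture("top"); item(c,"spatula",None,"top"); 
s,c,T=wrist(); item(c,"spatula",T)
E
```

```text
time_s: 6.25
position: [0.4803, -0.1842, 0.0695]
tcp_rot: [[0.866, 0.5, -0.0], [0.5, -0.866, 0.0], [-0.0, -0.0, -1.0]]
time_s: 7.05
position: [0.4803, -0.1842, 0.0694]
tcp_rot: [[-0.149, 0.989, -0.0], [0.989, 0.149, 0.0], [0.0, -0.0, -1.0]]
time_s: 7.85
position: [0.4803, -0.1842, 0.0694]
tcp_rot: [[-0.975, 0.224, -0.0], [0.224, 0.975, 0.0], [0.0, 0.0, -1.0]]
force: [-0.4, -0.2, 0.2]
opening: 0.494
grasp_force: 0.0
yaw 167.1 j6 -110.5 roll -0.144 rad  shift cm [-0.13 -0.02  4.54] t 7.85
spatula 0.74 [136. 102.  74.] bbox [252.7, 181.6, 63.8, 13.5] mid [ 0.522 -0.188] len 0.199 ang 179.2
spatula 0.64 [216. 148. 169.] bbox [360.2, 160.4, 7.6, 7.0] mid [ 0.289 -0.348] len 0.037 ang 109.5
spatula 0.66 [170.  91. 111.] bbox [382.3, 282.0, 63.9, 40.9] mid [ 0.241 -0.422] len 0.2 ang 61.3
spatula 0.39 [118.  74.  38.] bbox [326.4, 183.2, 12.7, 14.2] mid [ 0.606 -0.183] len 0.059 ang 131.5
spatula 0.78 [145. 108.  76.] bbox [249.5, 154.6, 76.5, 198.9] mid [ 0.497 -0.185] len 0.153 ang 177.0
spatula 0.46 [108. 103. 101.] bbox [541.6, 117.6, 18.4, 122.1] mid [ 0.484 -0.005] len 0.077 ang -179.6
```

```bash
python3 -m jog '[{"tx":-0.1,"ty":0,"tz":2,"roll":-0.144,"jaw":0.5},{"tx":0,"ty":0,"tz":2.4,"roll":0,"jaw":0.5},{"tx":0,"ty":0,"tz":0,"roll":0,"jaw":0.1},{"tx":0,"ty":0,"tz":0,"roll":0,"jaw":0.1},{"tx":0,"ty":0,"tz":0,"roll":0,"jaw":0.1},{"tx":0,"ty":0,"tz":0,"roll":0,"jaw":0.1},{"tx":0,"ty":0,"tz":0,"roll":0,"jaw":0.1},{"tx":0,"ty":0,"tz":-0.5,"roll":0,"jaw":0.1}]'
python3 -m jog '[{"tx":0,"ty":0,"tz":-2,"roll":0,"jaw":0.1},{"tx":0,"ty":0,"tz":-4,"roll":0,"jaw":0.1},{"tx":0,"ty":0,"tz":-4,"roll":0.149,"jaw":0.1},{"tx":0,"ty":0,"tz":-4,"roll":0.149,"jaw":0.1},{"tx":0,"ty":0,"tz":-4,"roll":0.149,"jaw":0.1},{"tx":0,"ty":0,"tz":-4,"roll":0.149,"jaw":0.1},{"tx":0,"ty":0,"tz":-2,"roll":0.149,"jaw":0.1},{"tx":0,"ty":0,"tz":0,"roll":0.149,"jaw":0.1}]' | head -3
python3 -m jog '[{"tx":0,"ty":0,"tz":0,"roll":0.149,"jaw":0.1},{"tx":0,"ty":0,"tz":0,"roll":0.149,"jaw":0.1},{"tx":0,"ty":0,"tz":0,"roll":0.149,"jaw":0.1},{"tx":0,"ty":0,"tz":0,"roll":0.149,"jaw":0.1}]'
python3 - <<'E'
from h import *
plan([.495,.455,.26],90)
c=capture("side"); item(c,"spatula",None,"side",z=.25)
for px in((362,227),):
  for y in(.485,.495,.505,.515):
    o,d=ray(c,*px); print("plate",np.round(o+d*(y-o[1])/d[1],3))
E
```

```text
time_s: 8.95
position: [0.4813, -0.1845, 0.0308]
tcp_rot: [[-0.996, 0.088, -0.0], [0.088, 0.996, 0.0], [0.0, 0.0, -1.0]]
force: [-0.5, 0.8, -1.7]
opening: 0.202
grasp_force: 29.9
time_s: 9.75
position: [0.4828, -0.1854, 0.2748]
tcp_rot: [[-0.55, 0.835, 0.007], [0.835, 0.551, -0.005], [-0.008, 0.003, -1.0]]
time_s: 10.15
position: [0.4808, -0.1842, 0.2709]
tcp_rot: [[0.013, 1.0, -0.0], [1.0, -0.013, 0.0], [0.0, -0.0, -1.0]]
force: [-0.1, 0.1, -1.1]
opening: 0.204
grasp_force: 29.9
yaw 89.2 j6 -32.7 roll -0.013 rad  shift cm [63.92  1.42  1.1 ] t 10.15
spatula 0.62 [108.  82.  60.] bbox [290.6, 102.0, 13.7, 37.3] mid [ 0.488 -0.213] len 0.183 ang 94.8
spatula 0.56 [206. 142. 161.] bbox [363.4, 141.4, 26.7, 27.3] mid [ 0.263 -0.092] len 0.114 ang 63.0
plate [0.522 0.485 0.142]
plate [0.518 0.495 0.161]
plate [0.513 0.505 0.179]
plate [0.509 0.515 0.198]
```

```bash
python3 -m jog '[{"tx":4.5,"ty":0.17,"tz":0,"roll":0,"jaw":0.1},{"tx":4.5,"ty":0.17,"tz":0,"roll":0,"jaw":0.1},{"tx":4.5,"ty":0.17,"tz":0,"roll":0,"jaw":0.1},{"tx":4.5,"ty":0.17,"tz":0,"roll":0,"jaw":0.1},{"tx":4.5,"ty":0.17,"tz":0,"roll":0,"jaw":0.1},{"tx":4.5,"ty":0.17,"tz":0,"roll":0,"jaw":0.1},{"tx":4.5,"ty":0.17,"tz":0,"roll":0,"jaw":0.1}]' | head -2
python3 -m jog '[{"tx":4.5,"ty":0.17,"tz":0,"roll":0,"jaw":0.1},{"tx":4.5,"ty":0.17,"tz":0,"roll":0,"jaw":0.1},{"tx":4.5,"ty":0.17,"tz":0,"roll":0,"jaw":0.1},{"tx":4.5,"ty":0.17,"tz":0,"roll":0,"jaw":0.1},{"tx":4.5,"ty":0.17,"tz":0,"roll":0,"jaw":0.1},{"tx":4.5,"ty":0.17,"tz":0,"roll":0,"jaw":0.1},{"tx":0,"ty":0,"tz":0,"roll":0,"jaw":0.1}]'
python3 - <<'E'
from h import *
plan([.505,.455,.26],90)
s,c,T=wrist(); a=c["img"]
d=capture("side")["img"]
cv2.imwrite("pics/p1.png",cv2.resize(cv2.hconcat([a,d]),(800,300))[:,:,::-1])
E
```

```text
time_s: 10.95
position: [0.495, 0.1321, 0.2709]
time_s: 11.65
position: [0.5069, 0.4057, 0.2704]
tcp_rot: [[-0.002, 1.0, 0.001], [1.0, 0.002, 0.003], [0.003, 0.001, -1.0]]
force: [0.3, -0.9, -0.7]
opening: 0.198
grasp_force: 29.9
yaw 90.1 j6 28.6 roll 0.002 rad  shift cm [ 4.93 -0.19  1.06] t 11.65
```

View pics/p1.png

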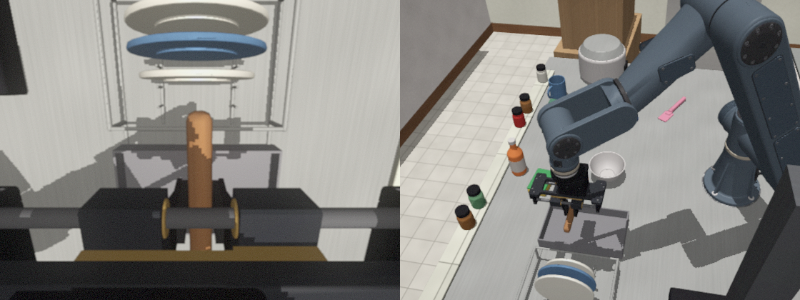

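The wrist view shows the spatula's butt at (115, 200) pointing at the plates, with the front plate's top edge at (72, 197) and the blue plate behind it. I'll compute where those edges are, then go over them.

```bash
python3 - <<'E'
from h import *
s,c,T=wrist()
for n,(r,col) in dict(front=(72*1.4,197*1.4),blue=(40*1.4,197*1.4),butt=(113*1.4,200*1.4)).items():
    for z in(.14,.165,.19,.26): print(n,z,np.round(atz(c,r,col,z,T),3)[:2],end=" ")
    print()
E
python3 -m jog '[{"tx":2,"ty":-0.1,"tz":0.5,"roll":0,"jaw":0.1},{"tx":1.5,"ty":-0.1,"tz":0.5,"roll":0,"jaw":0.1}]'
```

```text
front 0.14 [0.504 0.494] front 0.165 [0.504 0.493] front 0.19 [0.505 0.492] front 0.26 [0.506 0.488] 
blue 0.14 [0.504 0.527] blue 0.165 [0.505 0.523] blue 0.19 [0.505 0.518] blue 0.26 [0.506 0.506] 
butt 0.14 [0.507 0.449] butt 0.165 [0.507 0.452] butt 0.19 [0.507 0.454] butt 0.26 [0.507 0.462] 
time_s: 12.0
position: [0.5062, 0.4352, 0.2607]
tcp_rot: [[0.009, 1.0, 0.0], [1.0, -0.009, 0.001], [0.001, 0.0, -1.0]]
force: [0.5, -0.5, -0.9]
opening: 0.203
grasp_force: 29.9
```

```bash
python3 -m jog '[{"tx":1.4,"ty":-0.1,"tz":2,"roll":0,"jaw":0.1},{"tx":0,"ty":0,"tz":3,"roll":0,"jaw":0.1},{"tx":0,"ty":0,"tz":2,"roll":0,"jaw":0.1},{"tx":0,"ty":0,"tz":0,"roll":0,"jaw":0.1}]' | sed -n 1,4p
for i in 1; do :; done
python3 -m jog '[{"tx":0,"ty":0,"tz":0.5,"roll":0,"jaw":0.1},{"tx":0,"ty":0,"tz":0.5,"roll":0,"jaw":0.1}]' | sed -n 2,4p
python3 -m jog '[{"tx":0,"ty":0,"tz":0.4,"roll":0,"jaw":0.1},{"tx":0,"ty":0,"tz":0.4,"roll":0,"jaw":0.1}]' | sed -n 2,4p
python3 -m jog '[{"tx":0,"ty":0,"tz":0.4,"roll":0,"jaw":0.1},{"tx":0,"ty":0,"tz":0.4,"roll":0,"jaw":0.1}]' | sed -n 2,4p
```

```text
time_s: 12.4
position: [0.5034, 0.4485, 0.1873]
tcp_rot: [[0.007, 1.0, -0.005], [1.0, -0.007, -0.003], [-0.003, -0.005, -1.0]]
force: [0.9, -0.6, -0.5]
position: [0.5058, 0.4495, 0.1823]
tcp_rot: [[0.007, 1.0, 0.002], [1.0, -0.007, 0.001], [0.001, 0.002, -1.0]]
force: [-0.4, -2.3, 4.3]
position: [0.5058, 0.4494, 0.1748]
tcp_rot: [[0.007, 1.0, 0.003], [1.0, -0.007, 0.001], [0.001, 0.003, -1.0]]
force: [-1.6, -2.2, 5.4]
position: [0.5059, 0.4502, 0.1672]
tcp_rot: [[0.007, 1.0, 0.003], [1.0, -0.007, 0.003], [0.003, 0.003, -1.0]]
force: [-1.1, 0.7, 7.3]
```

```bash
python3 -m jog '[{"tx":0,"ty":0,"tz":0.4,"roll":0,"jaw":0.1},{"tx":0,"ty":0,"tz":0.4,"roll":0,"jaw":0.1}]' | sed -n 2,4p
python3 -m jog '[{"tx":0,"ty":0,"tz":0.4,"roll":0,"jaw":0.1},{"tx":0.1,"ty":0,"tz":0.4,"roll":0,"jaw":0.1}]' | sed -n 2,4p
python3 - <<'E'
from h import *
s,c,T=wrist(); a=c["img"]
cc=capture("side");d=cc["img"]
for t in("spatula_tip","spatula_butt"):
    for r in landmark_of("side",t)[:3]:
        o,dd=ray(cc,*r["point"]); q=o+dd*(s["position"][0]-o[0])/dd[0]; print(t,round(r["p"],2),np.round(r["point"]),np.round(q,3))
cv2.imwrite("pics/p2.png",cv2.hconcat([cv2.resize(a,(400,300)),cv2.resize(d[220:420,110:377],(400,300))])[:,:,::-1])
E
```

```text
position: [0.5066, 0.4506, 0.1596]
tcp_rot: [[0.007, 1.0, 0.005], [1.0, -0.007, 0.004], [0.004, 0.005, -1.0]]
force: [-0.4, -0.2, 6.0]
position: [0.507, 0.4507, 0.1524]
tcp_rot: [[0.007, 1.0, 0.005], [1.0, -0.007, 0.002], [0.002, 0.005, -1.0]]
force: [-3.4, -6.8, 26.2]
spatula_tip 0.65 [337. 252.] [0.507 0.358 0.039]
spatula_tip 0.55 [168. 368.] [ 0.507 31.172 26.012]
spatula_butt 0.63 [138. 396.] [0.507 4.579 3.723]
spatula_butt 0.55 [358. 229.] [0.507 0.508 0.203]
spatula_butt 0.51 [352. 241.] [0.507 0.438 0.107]
```

View pics/p2.png

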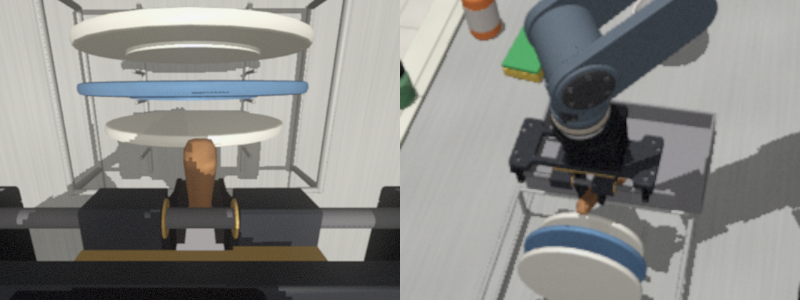

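The spatula has pivoted: in the wrist view its butt now rises towards the camera, spanning (140–180, 200), with the blade below. The force jumped at the end, so I'll back off and work out the tilt from the butt's projection.

```bash
python3 -m jog '[{"tx":0,"ty":0,"tz":-2,"roll":0,"jaw":0.1},{"tx":0,"ty":0,"tz":-3.5,"roll":0,"jaw":0.1},{"tx":0,"ty":0,"tz":-3.5,"roll":0,"jaw":0.1},{"tx":-2,"ty":0,"tz":-1,"roll":0,"jaw":0.1},{"tx":-4.5,"ty":0,"tz":0,"roll":0,"jaw":0.1},{"tx":-4.5,"ty":0,"tz":0,"roll":0,"jaw":0.1},{"tx":0,"ty":0,"tz":0,"roll":0,"jaw":0.1}]'
python3 - <<'E'
from h import *
s,c,T=wrist(); 
TC=np.array(c["tool_from_camera"])
for th in(0,15,20,25,30,35,40,45):
    t=np.radians(th); f=np.array([-np.cos(t),0,np.sin(t)]); u=np.array([-np.sin(t),0,-np.cos(t)]); P=np.array([0,0,.011])
    print(th,[np.round(proj(c,P-.056*f+k*u,TC)[0]/1.4) for k in(.01,0,-.01)])
im=c["img"]; col=im[:,275:287].mean(1); 
br=[i for i in range(100,330) if col[i][0]>col[i][2]*1.35 and col[i][0]>60]; print("brown rows/1.4",np.round(np.array([br[0],br[-1]])/1.4),len(br))
cc=capture("side");p=s["position"];print(p)
for t in("spatula_tip","spatula_butt"):
    for r in landmark_of("side",t)[:2]:
        o,dd=ray(cc,*r["point"]); q=o+dd*(p[0]-o[0])/dd[0]; print(t,round(r["p"],2),np.round(r["point"]),np.round(q,3))
for cam in("side",):
    for r in trace(cam,"spatula")[:2]: print(r["p"],r["bbox"],cc["img"][r["pixels"]].mean(0).round())
for th in(20,30,40):
    t=np.radians(th); piv=np.array(p)-[0,0,.011]; print(th,"tip",np.round(proj(cc,piv+[0,-.144*np.cos(t),-.144*np.sin(t)])),"butt",np.round(proj(cc,piv+[0,.056*np.cos(t),.056*np.sin(t)])))
cv2.imwrite("pics/p3.png",cv2.hconcat([cv2.resize(im,(400,300)),cv2.resize(cc["img"][170:350,140:380],(400,300))])[:,:,::-1])
E
```

```text
time_s: 14.3
position: [0.5029, 0.3342, 0.248]
tcp_rot: [[0.012, 1.0, -0.003], [1.0, -0.012, -0.004], [-0.004, -0.003, -1.0]]
force: [1.0, -0.1, -1.0]
opening: 0.207
grasp_force: 30.0
0 [np.float64(123.0), np.float64(121.0), np.float64(119.0)]
15 [np.float64(135.0), np.float64(127.0), np.float64(121.0)]
20 [np.float64(140.0), np.float64(131.0), np.float64(123.0)]
25 [np.float64(147.0), np.float64(136.0), np.float64(126.0)]
30 [np.float64(154.0), np.float64(141.0), np.float64(130.0)]
35 [np.float64(162.0), np.float64(148.0), np.float64(134.0)]
40 [np.float64(171.0), np.float64(155.0), np.float64(140.0)]
45 [np.float64(181.0), np.float64(163.0), np.float64(147.0)]
brown rows/1.4 [138. 207.] 98
[0.50286529 0.33416314 0.24803273]
spatula_tip 0.72 [272. 262.] [0.503 0.237 0.131]
spatula_tip 0.59 [168. 367.] [ 0.503 53.448 44.533]
spatula_butt 0.85 [137. 396.] [0.503 4.504 3.659]
spatula_butt 0.59 [281. 238.] [0.503 0.408 0.313]
0.96 [361.0, 133.3, 36.7, 37.9] [206. 142. 161.]
0.53 [238.4, 272.3, 31.4, 13.5] [90. 66. 47.]
20 tip [244. 264.] butt [290. 243.]
30 tip [254. 264.] butt [286. 243.]
40 tip [264. 263.] butt [281. 244.]
```

View pics/p3.png

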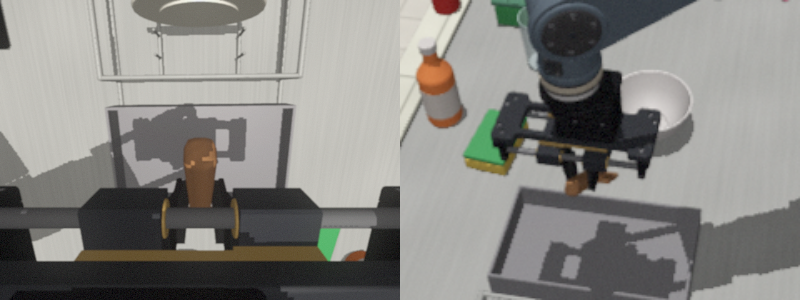

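The tilt comes out at about 40°: the butt's edge rows (138 to about 172) match the 40° prediction, and the tip reads about 105 mm below the TCP. Now to the bowl.

```bash
python3 -m jog '[{"tx":-4.0,"ty":-0.54,"tz":0,"roll":0,"jaw":0.1},{"tx":-4.0,"ty":-0.54,"tz":0,"roll":0,"jaw":0.1},{"tx":-4.0,"ty":-0.54,"tz":0,"roll":0,"jaw":0.1},{"tx":-4.0,"ty":-0.54,"tz":0,"roll":0,"jaw":0.1},{"tx":-4.0,"ty":-0.54,"tz":2,"roll":0,"jaw":0.1},{"tx":0,"ty":0,"tz":3,"roll":0,"jaw":0.1},{"tx":0,"ty":0,"tz":0,"roll":0,"jaw":0.1}]'
python3 - <<'E'
from h import *
s=read_state(); p=np.array(s["position"]); plan([.476,.132,.13],90)
cc=capture("side"); tc=capture("top")
for n,c in(("side",cc),("top",tc)):
    for t in("spatula_tip","bowl_rim"):
        for r in landmark_of(n,t)[:2]: print(n,t,round(r["p"],2),np.round(r["point"]),np.round(atz(c,*r["point"],.065 if t=="bowl_rim" else p[2]-.105),3))
    print("pred",np.round(proj(c,p+[0,-.102,-.105])))
    for r in trace(n,"bowl")[:1]: print(n,"bowl",r["bbox"])
A=cv2.resize(cc["img"][130:280,190:390],(400,300));B=cv2.resize(tc["img"][150:300,160:360],(400,300))
cv2.imwrite("pics/p4.png",cv2.hconcat([A,B])[:,:,::-1])
E
```

```text
time_s: 15.25
position: [0.4736, 0.14, 0.1959]
tcp_rot: [[0.008, 1.0, -0.007], [1.0, -0.008, -0.0], [-0.0, -0.007, -1.0]]
force: [-1.3, 0.5, -0.7]
opening: 0.204
grasp_force: 30.0
yaw 89.5 j6 3.9 roll -0.008 rad  shift cm [-0.8   0.29  6.59] t 15.25
side spatula_tip 0.79 [166. 367.] [ 0.285 -0.242  0.091]
side spatula_tip 0.41 [230. 288.] [0.472 0.057 0.091]
side bowl_rim 0.92 [229. 292.] [0.468 0.026 0.065]
side bowl_rim 0.68 [232. 280.] [0.498 0.044 0.065]
pred [225. 289.]
side bowl [263.0, 213.6, 52.9, 40.3]
top spatula_tip 0.87 [224. 258.] [0.484 0.046 0.091]
top spatula_tip 0.81 [285. 384.] [ 0.3   -0.314  0.091]
top bowl_rim 0.6 [222. 262.] [0.492 0.035 0.065]
pred [227. 261.]
top bowl [241.5, 206.7, 46.7, 43.1]
```

View pics/p4.png

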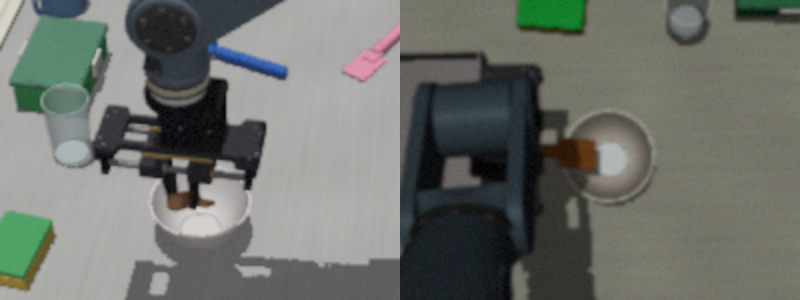

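The top crop shows the blade tip at full-image pixel (229, 258) and the bowl's middle at (227, 265). That means shifting about 16 mm towards −y, then dipping.

```bash
python3 -m jog '[{"tx":-1.6,"ty":0.2,"tz":0.5,"roll":0,"jaw":0.1},{"tx":0,"ty":0,"tz":1.5,"roll":0,"jaw":0.1},{"tx":0,"ty":0,"tz":1.5,"roll":0,"jaw":0.1},{"tx":0,"ty":0,"tz":1.5,"roll":0,"jaw":0.1},{"tx":0,"ty":0,"tz":0.8,"roll":0,"jaw":0.1},{"tx":0,"ty":0,"tz":0,"roll":0,"jaw":0.1},{"tx":0,"ty":0,"tz":0,"roll":0,"jaw":0.1}]'
python3 - <<'E'
from h import *
s=read_state(); p=np.array(s["position"])
cc=capture("side"); tc=capture("top")
for n,c in(("side",cc),("top",tc)):
    for t in("spatula_tip","bowl_rim"):
        for r in landmark_of(n,t)[:2]: print(n,t,round(r["p"],2),np.round(r["point"]),np.round(atz(c,*r["point"],.065 if t=="bowl_rim" else p[2]-.108),3))
A=cv2.resize(cc["img"][130:280,190:390],(400,300));B=cv2.resize(tc["img"][150:300,160:360],(400,300))
cv2.imwrite("pics/p5.png",cv2.hconcat([A,B])[:,:,::-1])
E
```

```text
time_s: 16.35
position: [0.478, 0.1246, 0.141]
tcp_rot: [[0.007, 1.0, 0.001], [1.0, -0.007, 0.0], [0.0, 0.001, -1.0]]
force: [-0.0, -0.2, 0.4]
opening: 0.202
grasp_force: 30.0
side spatula_tip 0.82 [169. 368.] [ 0.28  -0.299  0.033]
side spatula_tip 0.45 [237. 290.] [0.475 0.028 0.033]
side bowl_rim 0.57 [230. 290.] [0.472 0.031 0.065]
top spatula_tip 0.85 [286. 382.] [ 0.295 -0.322  0.033]
top spatula_tip 0.6 [226. 264.] [0.482 0.031 0.033]
top bowl_rim 0.85 [226. 264.] [0.481 0.029 0.065]
```

View pics/p5.png

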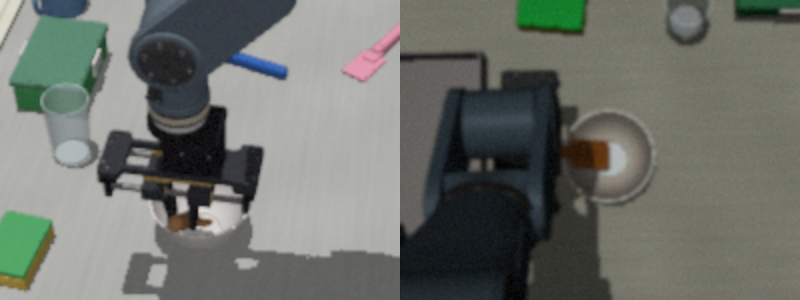

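Both views agree that the tip is at the bowl's middle, about 32 mm below the rim, with the bowl unmoved at (226, 264). I'll go a little deeper, lift out, and turn for the tray.

```bash
python3 -m jog '[{"tx":-0.1,"ty":0,"tz":0.6,"roll":0,"jaw":0.1},{"tx":0,"ty":0,"tz":0,"roll":0,"jaw":0.1},{"tx":0,"ty":0,"tz":-2,"roll":0,"jaw":0.1},{"tx":0,"ty":0,"tz":-3,"roll":0,"jaw":0.1},{"tx":0,"ty":0,"tz":-4,"roll":0,"jaw":0.1},{"tx":0,"ty":0,"tz":-3,"roll":0,"jaw":0.1},{"tx":4,"ty":-0.3,"tz":0,"roll":0,"jaw":0.1},{"tx":4,"ty":-0.3,"tz":0,"roll":0,"jaw":0.1}]' | sed -n 1,4p
python3 -m jog '[{"tx":4,"ty":-0.3,"tz":0,"roll":-0.149,"jaw":0.1},{"tx":0,"ty":0,"tz":0,"roll":-0.149,"jaw":0.1},{"tx":0,"ty":0,"tz":0,"roll":-0.149,"jaw":0.1},{"tx":0,"ty":0,"tz":0,"roll":-0.149,"jaw":0.1},{"tx":0,"ty":0,"tz":0,"roll":-0.149,"jaw":0.1},{"tx":0,"ty":0,"tz":0,"roll":-0.149,"jaw":0.1},{"tx":0,"ty":0,"tz":0,"roll":-0.149,"jaw":0.1},{"tx":0,"ty":0,"tz":0,"roll":-0.149,"jaw":0.1}]' | sed -n 1,3p
python3 -m jog '[{"tx":0,"ty":0,"tz":0,"roll":-0.149,"jaw":0.1},{"tx":0,"ty":0,"tz":0,"roll":-0.149,"jaw":0.1},{"tx":0,"ty":0,"tz":0,"roll":-0.08,"jaw":0.1},{"tx":0,"ty":0,"tz":0,"roll":0,"jaw":0.1}]'
python3 - <<'E'
from h import *
s,c,T=wrist(); plan([.466,.258,.15],180,s)
cv2.imwrite("pics/w6.png",c["img"][:,:,::-1])
# tray edges from earlier pose p3
R=np.array([[0.012,1,-.003],[1,-.012,-.004],[-.004,-.003,-1.]]); T0=np.eye(4); T0[:3,:3]=R; T0[:3,3]=[.5029,.3342,.248]; T0=T0@np.array(c["tool_from_camera"])
for px in((104,200),(104,108),(104,293)): print(np.round(atz(c,px[0]*1.4,px[1]*1.4,.053,T0),3))
E
```

```text
time_s: 17.45
position: [0.4731, 0.2036, 0.2559]
tcp_rot: [[0.01, 1.0, 0.003], [1.0, -0.01, 0.001], [0.001, 0.003, -1.0]]
force: [0.7, 0.3, -1.0]
time_s: 18.25
position: [0.4691, 0.2434, 0.2542]
tcp_rot: [[-0.929, 0.371, -0.001], [0.371, 0.929, -0.0], [0.001, -0.001, -1.0]]
time_s: 18.65
position: [0.4691, 0.2434, 0.2542]
tcp_rot: [[-1.0, 0.008, -0.001], [0.008, 1.0, -0.0], [0.001, -0.0, -1.0]]
force: [0.1, -0.2, -0.8]
opening: 0.202
grasp_force: 30.0
yaw 179.5 j6 -74.2 roll -0.008 rad  shift cm [ 0.3   1.46 10.42] t 18.65
[0.504 0.386 0.053]
[0.371 0.388 0.053]
[0.637 0.384 0.053]
```

```bash
python3 -m jog '[{"tx":0.3,"ty":1.75,"tz":2,"roll":-0.008,"jaw":0.1},{"tx":0,"ty":0,"tz":4,"roll":0,"jaw":0.1},{"tx":0,"ty":0,"tz":4,"roll":0,"jaw":0.1},{"tx":0,"ty":0,"tz":2,"roll":0,"jaw":0.1},{"tx":0,"ty":0,"tz":0,"roll":0,"jaw":0.1}]' | sed -n 2,4p
python3 -m jog '[{"tx":0,"ty":0,"tz":1,"roll":0,"jaw":0.1},{"tx":0,"ty":0,"tz":1,"roll":0,"jaw":0.1},{"tx":0,"ty":0,"tz":1,"roll":0,"jaw":0.1},{"tx":0,"ty":0,"tz":0.7,"roll":0,"jaw":0.1}]' | sed -n 2,4p
python3 -m jog '[{"tx":0,"ty":0,"tz":1,"roll":0,"jaw":0.1},{"tx":0,"ty":0,"tz":1,"roll":0,"jaw":0.1},{"tx":0,"ty":0,"tz":0.7,"roll":0,"jaw":0.1}]' | sed -n 2,4p
```

```text
position: [0.4643, 0.2603, 0.1316]
tcp_rot: [[-1.0, 0.001, -0.007], [0.001, 1.0, -0.002], [0.007, -0.002, -1.0]]
force: [0.1, -0.1, -0.8]
position: [0.4666, 0.2614, 0.0988]
tcp_rot: [[-1.0, 0.0, 0.001], [0.0, 1.0, 0.001], [-0.001, 0.001, -1.0]]
force: [-2.7, 0.6, 4.1]
position: [0.4669, 0.2611, 0.0701]
tcp_rot: [[-1.0, -0.0, 0.001], [-0.0, 1.0, 0.0], [-0.001, 0.0, -1.0]]
force: [-2.5, -0.2, 3.0]
```

```bash
python3 -m jog '[{"tx":0,"ty":0,"tz":1,"roll":0,"jaw":0.1},{"tx":0,"ty":0,"tz":1,"roll":0,"jaw":0.1},{"tx":0,"ty":0,"tz":0.6,"roll":0,"jaw":0.1},{"tx":0,"ty":0,"tz":0.2,"roll":0,"jaw":0.1}]' | sed -n 2,4p
python3 -m jog '[{"tx":0,"ty":0,"tz":0.3,"roll":0,"jaw":0.1},{"tx":0,"ty":0,"tz":0.1,"roll":0,"jaw":0.1}]' | sed -n 2,4p
python3 -m jog '[{"tx":0,"ty":0,"tz":0.2,"roll":0,"jaw":0.1},{"tx":0,"ty":0,"tz":0,"roll":0,"jaw":0.1}]' | sed -n 2,4p
```

```text
position: [0.4664, 0.2609, 0.0415]
tcp_rot: [[-1.0, -0.0, -0.001], [-0.0, 1.0, -0.0], [0.001, -0.0, -1.0]]
force: [-1.9, -0.2, 1.4]
position: [0.4667, 0.261, 0.0384]
tcp_rot: [[-1.0, -0.0, 0.0], [-0.0, 1.0, 0.0], [-0.0, 0.0, -1.0]]
force: [-1.8, 0.3, 1.2]
position: [0.4668, 0.2611, 0.0366]
tcp_rot: [[-1.0, -0.0, 0.001], [-0.0, 1.0, 0.0], [-0.001, 0.0, -1.0]]
force: [-1.7, -0.1, 1.5]
```

```bash
python3 -m jog '[{"tx":0,"ty":0,"tz":0.2,"roll":0,"jaw":0.1},{"tx":0,"ty":0,"tz":0,"roll":0,"jaw":0.1}]' | sed -n '2p;4p'
python3 -m jog '[{"tx":0,"ty":0,"tz":0.15,"roll":0,"jaw":0.1},{"tx":0,"ty":0,"tz":0,"roll":0,"jaw":0.1}]' | sed -n '2p;4p'
python3 - <<'E'
from h import *
s,c,T=wrist(); TC=np.array(c["tool_from_camera"])
for th in(-10,-5,0,5,10):
    t=np.radians(th); f=np.array([-np.cos(t),0,np.sin(t)]); u=np.array([-np.sin(t),0,-np.cos(t)]); P=np.array([0,0,.011])
    print(th,[np.round(proj(c,P-.061*f+k*u,TC)[0]) for k in(.01,-.01)])
cv2.imwrite("pics/w7.png",c["img"][:,:,::-1])
im=c["img"].astype(int)[:,275:287].mean(1); print([i for i in range(80,330) if im[i][0]>im[i][2]*1.3][:3])
for n in("side","top"):
    cc=capture(n); item(cc,"spatula",None,n,z=.025)
    for t in("spatula_tip","spatula_butt"):
        for r in landmark_of(n,t)[:2]: print(n,t,round(r["p"],2),np.round(atz(cc,*r["point"],.018),3))
E
```

```text
position: [0.4669, 0.2611, 0.0355]
force: [-2.5, -0.3, 6.3]
position: [0.4669, 0.2612, 0.0354]
force: [-3.5, -2.0, 18.5]
-10 [np.float64(155.0), np.float64(158.0)]
-5 [np.float64(157.0), np.float64(156.0)]
0 [np.float64(159.0), np.float64(155.0)]
5 [np.float64(163.0), np.float64(155.0)]
10 [np.float64(169.0), np.float64(155.0)]
[152, 153, 154]
spatula 0.88 [157. 118.  84.] bbox [221.2, 296.1, 81.4, 20.8] mid [0.503 0.265] len 0.196 ang -178.3
spatula 0.61 [217. 151. 172.] bbox [360.3, 153.1, 20.8, 17.6] mid [ 0.272 -0.344] len 0.075 ang 64.7
side spatula_tip 0.74 [ 0.283 -0.318  0.018]
side spatula_tip 0.68 [0.605 0.255 0.018]
side spatula_butt 0.78 [0.409 0.261 0.018]
spatula 0.94 [159.  85. 104.] bbox [382.3, 281.5, 64.3, 39.6] mid [ 0.242 -0.418] len 0.2 ang 60.9
spatula 0.63 [120.  68.  24.] bbox [182.2, 190.3, 12.0, 23.4] mid [0.567 0.262] len 0.075 ang -172.0
top spatula_tip 0.81 [ 0.296 -0.332  0.018]
top spatula_tip 0.76 [0.609 0.252 0.018]
top spatula_butt 0.89 [ 0.193 -0.511  0.018]
top spatula_butt 0.65 [0.405 0.26  0.018]
```

The spatula is flat on the tray floor; its tip at about x = 0.607 and butt at about 0.407 are both inside the tray. I'll ease off, release and rise.

```bash
python3 -m jog '[{"tx":0,"ty":0,"tz":-0.15,"roll":0,"jaw":0.1},{"tx":0,"ty":0,"tz":0,"roll":0,"jaw":0.3},{"tx":0,"ty":0,"tz":0,"roll":0,"jaw":0.3},{"tx":0,"ty":0,"tz":-1,"roll":0,"jaw":0.3},{"tx":0,"ty":0,"tz":-2,"roll":0,"jaw":0.3},{"tx":0,"ty":0,"tz":-4,"roll":0,"jaw":0.3},{"tx":0,"ty":0,"tz":-4.5,"roll":0,"jaw":0.3},{"tx":0,"ty":0,"tz":-4.5,"roll":0.149,"jaw":0.5}]' | sed -n '1,2p;4,6p'
python3 -m jog '[{"tx":0,"ty":0,"tz":0,"roll":0.149,"jaw":0.5},{"tx":0,"ty":0,"tz":0,"roll":0.016,"jaw":0.5},{"tx":0,"ty":0,"tz":0,"roll":0,"jaw":0.5}]' | sed -n '1,3p'
python3 - <<'E'
from h import *
c=capture("side"); item(c,"spatula",None,"side",z=.02); item(c,"spoon",None,"side")
for t,z in(("spoon",0),("spoon_tip",.014),("spoon_butt",.01)):
    for r in landmark_of("side",t)[:1]: print(t,round(r["p"],2),np.round(atz(c,*r["point"],z),3))
plan([.447,-.336,.16],162)
E
```

```text
time_s: 22.35
position: [0.4662, 0.2609, 0.1961]
force: [1.6, -0.3, -0.3]
opening: 0.335
grasp_force: 0.0
time_s: 22.65
position: [0.4659, 0.2608, 0.1943]
tcp_rot: [[-0.952, 0.306, -0.001], [0.306, 0.952, -0.0], [0.001, -0.001, -1.0]]
spatula 0.76 [201. 139. 158.] bbox [359.9, 134.8, 37.8, 36.9] mid [ 0.24  -0.412] len 0.218 ang 63.2
spatula 0.67 [139. 103.  73.] bbox [221.6, 295.3, 79.6, 18.6] mid [0.506 0.261] len 0.196 ang -178.9
spatula 0.46 [ 87. 129. 106.] bbox [193.5, 136.4, 51.3, 48.6] mid [ 0.767 -0.279] len 0.239 ang 84.2
spoon 0.34 [136. 102.  74.] bbox [219.9, 295.0, 81.6, 21.3] mid [0.507 0.253] len 0.2 ang -177.9
spoon 0.65 [ 0.692 -0.094  0.   ]
spoon_butt 0.46 [0.51  0.255 0.01 ]
yaw 162.1 j6 -54.8 roll 0.001 rad  shift cm [-16.62 -57.36   3.4 ] t 22.95
```

```bash
python3 -m jog '[{"tx":-1.19,"ty":-4.1,"tz":0,"roll":0,"jaw":0.5},{"tx":-1.19,"ty":-4.1,"tz":0,"roll":0,"jaw":0.5},{"tx":-1.19,"ty":-4.1,"tz":0,"roll":0,"jaw":0.5},{"tx":-1.19,"ty":-4.1,"tz":0,"roll":0,"jaw":0.5},{"tx":-1.19,"ty":-4.1,"tz":0,"roll":0,"jaw":0.5},{"tx":-1.19,"ty":-4.1,"tz":0,"roll":0,"jaw":0.5},{"tx":-1.19,"ty":-4.1,"tz":0,"roll":0,"jaw":0.5}]' | sed -n 1,2p
python3 -m jog '[{"tx":-1.19,"ty":-4.1,"tz":0,"roll":0,"jaw":0.5},{"tx":-1.19,"ty":-4.1,"tz":0,"roll":0,"jaw":0.5},{"tx":-1.19,"ty":-4.1,"tz":0,"roll":0,"jaw":0.5},{"tx":-1.19,"ty":-4.1,"tz":0,"roll":0,"jaw":0.5},{"tx":-1.19,"ty":-4.1,"tz":1,"roll":0,"jaw":0.5},{"tx":-1.19,"ty":-4.1,"tz":1,"roll":0,"jaw":0.5},{"tx":-1.19,"ty":-4.1,"tz":1,"roll":0,"jaw":0.5},{"tx":0,"ty":0,"tz":0,"roll":0,"jaw":0.5}]' | sed -n 1,3p
python3 - <<'E'
from h import *
plan([.447,-.336,.16],162)
s,c,T=wrist(); item(c,"spoon",T)
for t,z in(("spoon",0),("spoon_tip",.014),("spoon_butt",.01)):
    for r in landmark_of("wrist",t)[:1]: print(t,round(r["p"],2),np.round(r["point"]),np.round(atz(c,*r["point"],z,T),3))
im=c["img"].astype(int); m=((im[:,:,2]>1.5*im[:,:,0])&(im[:,:,2]>60)).astype(np.uint8)
v,u=np.nonzero(m); P=np.array([atz(c,a,b,.014,T)[:2] for a,b in zip(v,u)],dtype=np.float32)
n,l,st,ce=cv2.connectedComponentsWithStats(m)
for i in range(1,n):
    if st[i][4]>300:
        q=np.argwhere(l==i); P=np.array([atz(c,a,b,.012,T)[:2] for a,b in q],dtype=np.float32); r=cv2.minAreaRect(P); print(st[i],np.round(cv2.boxPoints(r),3).tolist())
        b=P[P[:,0]<P[:,0].min()+.06]; L=cv2.fitLine(b,cv2.DIST_L2,0,.01,.01).ravel(); print(np.round(L,3),np.degrees(np.arctan(L[1]/L[0])),P[:,0].min())
E
```

```text
time_s: 23.65
position: [0.4569, -0.0393, 0.1943]
time_s: 24.45
position: [0.4479, -0.3424, 0.1631]
tcp_rot: [[-0.95, 0.313, 0.001], [0.313, 0.95, -0.003], [-0.002, -0.003, -1.0]]
yaw 161.8 j6 -120.4 roll -0.004 rad  shift cm [0.29 0.58 0.31] t 24.45
spoon 0.85 [ 62.  89. 140.] bbox [262.5, 142.3, 46.8, 146.7] mid [ 0.465 -0.342] len 0.15 ang 162.6
spoon 0.87 [234. 288.] [ 0.481 -0.345  0.   ]
spoon_butt 0.81 [142. 285.] [ 0.394 -0.319  0.01 ]
[ 263  143   49  149 2935] [[0.3869999945163727, -0.3409999907016754], [0.527999997138977, -0.3869999945163727], [0.5440000295639038, -0.3400000035762787], [0.40299999713897705, -0.2939999997615814]]
[ 0.951 -0.31   0.423 -0.329] -18.03037 0.39303076
```

The spoon's handle passes through (0.4435, −0.3355) at −18.0°, so I'll grip it there.

```bash
python3 -m jog '[{"tx":0.63,"ty":0.52,"tz":2,"roll":0,"jaw":0.5},{"tx":0,"ty":0,"tz":4,"roll":0,"jaw":0.5},{"tx":0,"ty":0,"tz":4,"roll":0,"jaw":0.5},{"tx":0,"ty":0,"tz":2.5,"roll":0,"jaw":0.5},{"tx":0,"ty":0,"tz":1.3,"roll":0,"jaw":0.5},{"tx":0,"ty":0,"tz":0,"roll":0,"jaw":0.3},{"tx":0,"ty":0,"tz":0,"roll":0,"jaw":0.1},{"tx":0,"ty":0,"tz":0,"roll":0,"jaw":0.1}]' | sed -n '1,2p;4,6p'
python3 -m jog '[{"tx":0,"ty":0,"tz":0,"roll":0,"jaw":0.1},{"tx":0,"ty":0,"tz":0,"roll":0,"jaw":0.1},{"tx":0,"ty":0,"tz":0,"roll":0,"jaw":0.1}]' | sed -n '1,6p'
```

```text
time_s: 25.5
position: [0.4444, -0.3301, 0.0281]
force: [-0.0, -0.1, 1.0]
opening: 0.313
grasp_force: 0.1
time_s: 25.8
position: [0.4442, -0.3304, 0.028]
tcp_rot: [[-0.951, 0.309, 0.002], [0.309, 0.951, -0.002], [-0.003, -0.001, -1.0]]
force: [-1.0, 0.4, 6.6]
opening: 0.207
grasp_force: 29.9
```

```bash
python3 -m jog '[{"tx":0,"ty":0,"tz":-2,"roll":0,"jaw":0.1},{"tx":0,"ty":0,"tz":-4,"roll":0.149,"jaw":0.1},{"tx":0,"ty":0,"tz":-4,"roll":0.149,"jaw":0.1},{"tx":0,"ty":0,"tz":-4,"roll":0.149,"jaw":0.1},{"tx":0,"ty":0,"tz":-4,"roll":0.149,"jaw":0.1},{"tx":0,"ty":0,"tz":-4,"roll":0.149,"jaw":0.1},{"tx":0,"ty":0,"tz":-2,"roll":0.149,"jaw":0.1},{"tx":0,"ty":0,"tz":0,"roll":0.149,"jaw":0.1}]' | sed -n '1,3p'
python3 -m jog '[{"tx":0,"ty":0,"tz":0,"roll":0.149,"jaw":0.1},{"tx":0,"ty":0,"tz":0,"roll":0.065,"jaw":0.1},{"tx":4.3,"ty":0.34,"tz":0,"roll":0,"jaw":0.1},{"tx":4.3,"ty":0.34,"tz":0,"roll":0,"jaw":0.1},{"tx":4.3,"ty":0.34,"tz":0,"roll":0,"jaw":0.1},{"tx":4.3,"ty":0.34,"tz":0,"roll":0,"jaw":0.1},{"tx":4.3,"ty":0.34,"tz":0,"roll":0,"jaw":0.1},{"tx":4.3,"ty":0.34,"tz":0,"roll":0,"jaw":0.1}]' | sed -n '1,3p'
python3 -m jog '[{"tx":4.3,"ty":0.34,"tz":0,"roll":0,"jaw":0.1},{"tx":4.3,"ty":0.34,"tz":0,"roll":0,"jaw":0.1},{"tx":4.3,"ty":0.34,"tz":0,"roll":0,"jaw":0.1},{"tx":4.3,"ty":0.34,"tz":0,"roll":0,"jaw":0.1},{"tx":4.3,"ty":0.34,"tz":0,"roll":0,"jaw":0.1},{"tx":4.3,"ty":0.34,"tz":0,"roll":0,"jaw":0.1},{"tx":4.3,"ty":0.34,"tz":0,"roll":0,"jaw":0.1},{"tx":4.3,"ty":0.34,"tz":0,"roll":0,"jaw":0.1}]' | sed -n '1,3p'
python3 -m jog '[{"tx":4.3,"ty":0.34,"tz":0,"roll":0,"jaw":0.1},{"tx":0,"ty":0,"tz":0,"roll":0,"jaw":0.1}]'
python3 - <<'E'
from h import *
plan([.506,.454,.205],90)
s,c,T=wrist(); TC=np.array(c["tool_from_camera"])
im=c["img"].astype(int)[:,275:287].mean(1); br=[i for i in range(80,330) if im[i][2]>im[i][0]*1.5 and im[i][2]>50]; print("blue",br[:3],br[-1])
for L in(.045,.05,.055): print(L,[np.round(proj(c,np.array([L,0,z]),TC)[0]) for z in(.004,.024)])
for t in("spoon_butt",):
    for r in landmark_of("wrist",t)[:2]: print(t,round(r["p"],2),np.round(r["point"]))
E
```

```text
time_s: 26.6
position: [0.4447, -0.3307, 0.2707]
tcp_rot: [[-0.206, 0.978, 0.006], [0.978, 0.206, -0.006], [-0.007, 0.004, -1.0]]
time_s: 27.4
position: [0.4633, -0.0696, 0.2667]
tcp_rot: [[0.001, 1.0, -0.0], [1.0, -0.001, 0.0], [0.0, -0.0, -1.0]]
time_s: 28.2
position: [0.4904, 0.2742, 0.2666]
tcp_rot: [[-0.0, 1.0, -0.0], [1.0, 0.0, -0.0], [-0.0, -0.0, -1.0]]
time_s: 28.4
position: [0.4942, 0.3204, 0.2666]
tcp_rot: [[-0.005, 1.0, 0.001], [1.0, 0.005, 0.003], [0.003, 0.001, -1.0]]
force: [-0.3, -0.4, -0.5]
opening: 0.201
grasp_force: 29.9
yaw 90.3 j6 21.7 roll 0.005 rad  shift cm [13.35  1.17  6.2 ] t 28.4
blue [175, 176, 177] 329
0.045 [np.float64(195.0), np.float64(186.0)]
0.05 [np.float64(184.0), np.float64(177.0)]
0.055 [np.float64(174.0), np.float64(167.0)]
spoon_butt 0.6 [173. 281.]
```

```bash
python3 -m jog '[{"tx":4.4,"ty":0.4,"tz":0,"roll":0.005,"jaw":0.1},{"tx":4.4,"ty":0.4,"tz":0,"roll":0,"jaw":0.1},{"tx":4.5,"ty":0.4,"tz":2,"roll":0,"jaw":0.1},{"tx":0,"ty":0,"tz":3,"roll":0,"jaw":0.1},{"tx":0,"ty":0,"tz":1.2,"roll":0,"jaw":0.1},{"tx":0,"ty":0,"tz":0,"roll":0,"jaw":0.1}]' | sed -n '1,2p;4p'
python3 -m jog '[{"tx":0,"ty":0,"tz":0.5,"roll":0,"jaw":0.1},{"tx":0,"ty":0,"tz":0.5,"roll":0,"jaw":0.1}]' | sed -n '2p;4p'
python3 -m jog '[{"tx":0,"ty":0,"tz":0.5,"roll":0,"jaw":0.1},{"tx":0,"ty":0,"tz":0.5,"roll":0,"jaw":0.1}]' | sed -n '2p;4p'
python3 -m jog '[{"tx":0,"ty":0,"tz":0.5,"roll":0,"jaw":0.1},{"tx":0,"ty":0,"tz":0.5,"roll":0,"jaw":0.1}]' | sed -n '2p;4p'
python3 -m jog '[{"tx":0,"ty":0,"tz":0.4,"roll":0,"jaw":0.1},{"tx":0,"ty":0,"tz":0.4,"roll":0,"jaw":0.1}]' | sed -n '2p;4p'
```

```text
time_s: 29.1
position: [0.5055, 0.4457, 0.2019]
force: [-0.5, -0.3, -0.7]
position: [0.5083, 0.4478, 0.1962]
force: [0.1, -0.1, -1.1]
position: [0.5084, 0.4474, 0.1863]
force: [0.9, -5.3, 4.8]
position: [0.5082, 0.4476, 0.1758]
force: [1.3, -3.9, 4.8]
position: [0.5081, 0.4489, 0.1671]
force: [2.0, -1.7, 4.3]
```

```bash
python3 -m jog '[{"tx":0.1,"ty":0,"tz":0.4,"roll":0,"jaw":0.1},{"tx":0.1,"ty":0,"tz":0.3,"roll":0,"jaw":0.1}]' | sed -n '2p;4p'
python3 - <<'E'
from h import *
s,c,T=wrist(); TC=np.array(c["tool_from_camera"])
im=c["img"].astype(int)[:,275:287].mean(1); br=[i for i in range(80,330) if im[i][2]>im[i][0]*1.5 and im[i][2]>50]; print("blue",br[:3],br[-1])
for th in(20,25,30,35,40,45):
    t=np.radians(th); f=np.array([-np.cos(t),0,np.sin(t)]); u=np.array([-np.sin(t),0,-np.cos(t)]); P=np.array([0,0,.014])
    print(th,[np.round(proj(c,P-.054*f+k*u,TC)[0]) for k in(.01,-.01)])
print(np.round(im[140:270:6]).tolist())
E
```

```text
position: [0.5079, 0.4512, 0.1598]
force: [3.4, -2.1, 5.4]
blue [116, 117, 118] 329
20 [np.float64(199.0), np.float64(175.0)]
25 [np.float64(208.0), np.float64(179.0)]
30 [np.float64(217.0), np.float64(184.0)]
35 [np.float64(228.0), np.float64(190.0)]
40 [np.float64(240.0), np.float64(197.0)]
45 [np.float64(252.0), np.float64(206.0)]
[[170.0, 185.0, 200.0], [200.0, 199.0, 193.0], [201.0, 200.0, 194.0], [139.0, 136.0, 127.0], [141.0, 138.0, 129.0], [142.0, 139.0, 130.0], [143.0, 140.0, 131.0], [144.0, 141.0, 132.0], [217.0, 216.0, 209.0], [245.0, 246.0, 248.0], [221.0, 220.0, 209.0], [68.0, 100.0, 161.0], [73.0, 110.0, 176.0], [71.0, 112.0, 182.0], [71.0, 111.0, 181.0], [69.0, 104.0, 164.0], [65.0, 100.0, 161.0], [50.0, 72.0, 117.0], [46.0, 67.0, 113.0], [45.0, 67.0, 112.0], [41.0, 64.0, 111.0], [40.0, 64.0, 111.0]]
```

The butt's edges, at rows of about 204 and 240, put the spoon's tilt at about 41°. Now to the bowl.

```bash
python3 -m jog '[{"tx":0,"ty":0,"tz":-2,"roll":0,"jaw":0.1},{"tx":0,"ty":0,"tz":-3.5,"roll":0,"jaw":0.1},{"tx":0,"ty":0,"tz":-3.5,"roll":0,"jaw":0.1},{"tx":-4.2,"ty":-0.35,"tz":0,"roll":0,"jaw":0.1},{"tx":-4.2,"ty":-0.35,"tz":0,"roll":0,"jaw":0.1},{"tx":-4.2,"ty":-0.35,"tz":0,"roll":0,"jaw":0.1},{"tx":-4.2,"ty":-0.35,"tz":0,"roll":0,"jaw":0.1},{"tx":-4.2,"ty":-0.35,"tz":0,"roll":0,"jaw":0.1}]' | sed -n '1,2p'
python3 -m jog '[{"tx":-4.2,"ty":-0.35,"tz":0,"roll":0,"jaw":0.1},{"tx":-4.2,"ty":-0.35,"tz":1,"roll":0,"jaw":0.1},{"tx":-2.0,"ty":-0.35,"tz":3,"roll":0,"jaw":0.1},{"tx":0,"ty":0,"tz":3,"roll":0,"jaw":0.1},{"tx":0,"ty":0,"tz":0,"roll":0,"jaw":0.1}]'
python3 - <<'E'
from h import *
s=read_state(); p=np.array(s["position"]); plan([.478,.128,.13],90)
for n in("side","top"):
    c=capture(n)
    for t in("spoon_tip","bowl_rim"):
        for r in landmark_of(n,t)[:2]: print(n,t,round(r["p"],2),np.round(r["point"]),np.round(atz(c,*r["point"],.065 if t=="bowl_rim" else p[2]-.093),3))
    im=c["img"].astype(int); b=(im[:,:,2]>1.6*im[:,:,0])&(im[:,:,2]>40); b[:200]=0; b[260:]=0; b[:,:240]=0; b[:,310:]=0
    v,u=np.nonzero(b); print(n,"blue px",len(v),v.min(),v.max(),u.min(),u.max()); print("pred tip",np.round(proj(c,p+[0,-.098,-.093])), "rightmost at tip z",np.round(atz(c,v.mean(),u.max(),p[2]-.093),3))
E
```

```text
time_s: 30.95
position: [0.4859, 0.24, 0.248]
time_s: 31.45
position: [0.4728, 0.1365, 0.1756]
tcp_rot: [[0.006, 1.0, -0.013], [1.0, -0.006, 0.001], [0.001, -0.013, -1.0]]
force: [-0.5, -0.7, -1.0]
opening: 0.205
grasp_force: 30.0
yaw 89.6 j6 3.3 roll -0.006 rad  shift cm [-0.86  0.58  4.55] t 31.45
side spoon_tip 0.74 [227. 291.] [0.47  0.035 0.083]
side spoon_tip 0.63 [260. 199.] [0.68  0.186 0.083]
side bowl_rim 0.68 [232. 292.] [0.466 0.038 0.065]
side bowl_rim 0.56 [325. 257.] [0.497 0.342 0.065]
side blue px 166 227 240 275 297
pred tip [227. 289.] rightmost at tip z [0.449 0.055 0.083]
top spoon_tip 0.85 [228. 263.] [0.472 0.033 0.083]
top bowl_rim 0.63 [227. 266.] [0.478 0.024 0.065]
top blue px 249 217 234 240 260
pred tip [228. 261.] rightmost at tip z [0.48  0.041 0.083]
```

```bash
python3 -m jog '[{"tx":-0.8,"ty":0.3,"tz":1,"roll":0,"jaw":0.1},{"tx":0,"ty":0,"tz":1.5,"roll":0,"jaw":0.1},{"tx":0,"ty":0,"tz":1.5,"roll":0,"jaw":0.1},{"tx":0,"ty":0,"tz":0.7,"roll":0,"jaw":0.1},{"tx":0,"ty":0,"tz":0,"roll":0,"jaw":0.1},{"tx":0,"ty":0,"tz":0,"roll":0,"jaw":0.1}]' | sed -n '1,2p;4p'
python3 - <<'E'
from h import *
s=read_state(); p=np.array(s["position"])
for n in("side","top"):
    c=capture(n)
    for t in("spoon_tip","bowl_rim"):
        for r in landmark_of(n,t)[:2]: print(n,t,round(r["p"],2),np.round(r["point"]),np.round(atz(c,*r["point"],.065 if t=="bowl_rim" else p[2]-.093),3))
    for r in trace(n,"bowl")[:1]: print(r["bbox"])
    cv2.imwrite(f"pics/dip2{n}.png",c["img"][:,:,::-1])
E
```

```text
time_s: 32.35
position: [0.4807, 0.1286, 0.1327]
force: [0.5, -0.1, -0.6]
side spoon_tip 0.45 [236. 287.] [0.481 0.031 0.04 ]
side bowl_rim 0.56 [229. 291.] [0.471 0.029 0.065]
side bowl_rim 0.41 [246. 282.] [0.483 0.093 0.065]
[266.5, 224.8, 46.8, 30.0]
top spoon_tip 0.68 [229. 266.] [0.474 0.026 0.04 ]
top spoon_tip 0.2 [223. 238.] [0.493 0.109 0.04 ]
top bowl_rim 0.96 [226. 266.] [0.481 0.025 0.065]
[240.5, 204.9, 44.5, 45.8]
```

The spoon tip is at the bowl's middle, about 25 mm below the rim, and the bowl hasn't moved. I'll go slightly deeper, then out and over to the tray.

```bash
python3 -m jog '[{"tx":0,"ty":0,"tz":0.5,"roll":0,"jaw":0.1},{"tx":0,"ty":0,"tz":0,"roll":0,"jaw":0.1},{"tx":0,"ty":0,"tz":-2,"roll":0,"jaw":0.1},{"tx":0,"ty":0,"tz":-3,"roll":0,"jaw":0.1},{"tx":0,"ty":0,"tz":-4,"roll":0,"jaw":0.1},{"tx":0,"ty":0,"tz":-3,"roll":0,"jaw":0.1},{"tx":4,"ty":-0.3,"tz":0,"roll":0,"jaw":0.1},{"tx":4,"ty":-0.3,"tz":0,"roll":0,"jaw":0.1}]' | sed -n 1,4p
python3 -m jog '[{"tx":4,"ty":-0.3,"tz":0,"roll":0,"jaw":0.1},{"tx":4,"ty":-0.3,"tz":0,"roll":0,"jaw":0.1},{"tx":3.3,"ty":-0.1,"tz":0,"roll":0,"jaw":0.1},{"tx":0,"ty":0,"tz":0,"roll":-0.149,"jaw":0.1},{"tx":0,"ty":0,"tz":0,"roll":-0.149,"jaw":0.1},{"tx":0,"ty":0,"tz":0,"roll":-0.149,"jaw":0.1},{"tx":0,"ty":0,"tz":0,"roll":-0.149,"jaw":0.1},{"tx":0,"ty":0,"tz":0,"roll":-0.149,"jaw":0.1}]' | sed -n 1,3p
python3 -m jog '[{"tx":0,"ty":0,"tz":0,"roll":-0.149,"jaw":0.1},{"tx":0,"ty":0,"tz":0,"roll":-0.149,"jaw":0.1},{"tx":0,"ty":0,"tz":0,"roll":-0.149,"jaw":0.1},{"tx":0,"ty":0,"tz":0,"roll":-0.149,"jaw":0.1},{"tx":0,"ty":0,"tz":0,"roll":-0.149,"jaw":0.1},{"tx":0,"ty":0,"tz":0,"roll":-0.08,"jaw":0.1},{"tx":0,"ty":0,"tz":0,"roll":0,"jaw":0.1}]'
python3 - <<'E'
from h import *
plan([.467,.322,.13],180)
E
```

```text
time_s: 33.55
position: [0.4756, 0.2089, 0.2489]
tcp_rot: [[0.008, 1.0, 0.003], [1.0, -0.008, 0.001], [0.001, 0.003, -1.0]]
force: [0.5, 0.3, -1.0]
time_s: 34.35
position: [0.4679, 0.3216, 0.2471]
tcp_rot: [[-0.679, 0.734, -0.001], [0.734, 0.679, -0.0], [0.0, -0.001, -1.0]]
time_s: 35.05
position: [0.468, 0.3215, 0.2471]
tcp_rot: [[-1.0, 0.006, -0.001], [0.006, 1.0, -0.0], [0.001, -0.0, -1.0]]
force: [0.0, 0.8, -0.9]
opening: 0.206
grasp_force: 30.0
yaw 179.7 j6 -66.4 roll -0.006 rad  shift cm [ 0.08  0.05 11.71] t 35.05
```

```bash
python3 -m jog '[{"tx":0,"ty":0,"tz":3,"roll":0,"jaw":0.1},{"tx":0,"ty":0,"tz":4,"roll":0,"jaw":0.1},{"tx":0,"ty":0,"tz":4,"roll":0,"jaw":0.1},{"tx":0,"ty":0,"tz":1.5,"roll":0,"jaw":0.1},{"tx":0,"ty":0,"tz":1,"roll":0,"jaw":0.1}]' | sed -n '2p;4p'
python3 -m jog '[{"tx":0,"ty":0,"tz":1,"roll":0,"jaw":0.1},{"tx":0,"ty":0,"tz":1,"roll":0,"jaw":0.1},{"tx":0,"ty":0,"tz":1,"roll":0,"jaw":0.1}]' | sed -n '2p;4p'
python3 -m jog '[{"tx":0,"ty":0,"tz":1,"roll":0,"jaw":0.1},{"tx":0,"ty":0,"tz":1,"roll":0,"jaw":0.1},{"tx":0,"ty":0,"tz":0.7,"roll":0,"jaw":0.1}]' | sed -n '2p;4p'
python3 -m jog '[{"tx":0,"ty":0,"tz":0.6,"roll":0,"jaw":0.1},{"tx":0,"ty":0,"tz":0.2,"roll":0,"jaw":0.1}]' | sed -n '2p;4p'
```

```text
position: [0.4671, 0.3212, 0.1105]
force: [-3.3, -0.7, 8.7]
position: [0.468, 0.3221, 0.0835]
force: [-3.3, 0.2, 5.3]
position: [0.4685, 0.3218, 0.055]
force: [-1.2, -0.2, 2.9]
position: [0.4683, 0.3216, 0.0468]
force: [-2.9, 0.3, 2.5]
```

```bash
python3 -m jog '[{"tx":0,"ty":0,"tz":0.3,"roll":0,"jaw":0.1},{"tx":0,"ty":0,"tz":0.1,"roll":0,"jaw":0.1}]' | sed -n '2p;4p'
python3 -m jog '[{"tx":0,"ty":0,"tz":0.2,"roll":0,"jaw":0.1},{"tx":0,"ty":0,"tz":0,"roll":0,"jaw":0.1}]' | sed -n '2p;4p'
python3 -m jog '[{"tx":0,"ty":0,"tz":0.2,"roll":0,"jaw":0.1},{"tx":0,"ty":0,"tz":0,"roll":0,"jaw":0.1}]' | sed -n '2p;4p'
```

```text
position: [0.4684, 0.3217, 0.0434]
force: [-2.5, -0.6, 1.6]
position: [0.4685, 0.3218, 0.0415]
force: [-0.8, 0.2, 1.8]
position: [0.4685, 0.3217, 0.0395]
force: [-1.3, 0.5, 1.6]
```

```bash
python3 -m jog '[{"tx":0,"ty":0,"tz":0.15,"roll":0,"jaw":0.1},{"tx":0,"ty":0,"tz":0,"roll":0,"jaw":0.1}]' | sed -n '2p;4p'
python3 -m jog '[{"tx":0,"ty":0,"tz":0.15,"roll":0,"jaw":0.1},{"tx":0,"ty":0,"tz":0,"roll":0,"jaw":0.1}]' | sed -n '2p;4p'
```

```text
position: [0.4684, 0.3217, 0.038]
force: [-1.9, -0.1, 3.5]
position: [0.4684, 0.3217, 0.0372]
force: [-2.8, 0.3, 6.2]
```

```bash
python3 -m jog '[{"tx":0,"ty":0,"tz":0.1,"roll":0,"jaw":0.1},{"tx":0,"ty":0,"tz":0,"roll":0,"jaw":0.1}]' | sed -n '2p;4p'
python3 -m jog '[{"tx":0,"ty":0,"tz":-0.1,"roll":0,"jaw":0.1},{"tx":0,"ty":0,"tz":0,"roll":0,"jaw":0.3},{"tx":0,"ty":0,"tz":0,"roll":0,"jaw":0.3},{"tx":0,"ty":0,"tz":-1,"roll":0,"jaw":0.3},{"tx":0,"ty":0,"tz":-2,"roll":0,"jaw":0.3},{"tx":0,"ty":0,"tz":-4,"roll":0,"jaw":0.3},{"tx":0,"ty":0,"tz":-4.5,"roll":0,"jaw":0.3},{"tx":0,"ty":0,"tz":-4.5,"roll":0,"jaw":0.3}]' | sed -n '1,2p;4,6p'
python3 -m jog '[{"tx":0,"ty":-4,"tz":-1,"roll":0,"jaw":0.3},{"tx":0,"ty":-4,"tz":0,"roll":0,"jaw":0.3},{"tx":0,"ty":-4,"tz":0,"roll":0,"jaw":0.3},{"tx":0,"ty":-4,"tz":0,"roll":0,"jaw":0.3},{"tx":0,"ty":-4,"tz":0,"roll":0,"jaw":0.3},{"tx":0,"ty":-4,"tz":0,"roll":0,"jaw":0.3},{"tx":0,"ty":-4,"tz":0,"roll":0,"jaw":0.3},{"tx":0,"ty":0,"tz":0,"roll":0,"jaw":0.3}]' | sed -n '1,2p;4,6p'
python3 - <<'E'
from h import *
c=capture("side"); item(c,"spoon",None,"side",z=.02); item(c,"spatula",None,"side",z=.02)
t=capture("top"); item(t,"spoon",None,"top",z=.02); item(t,"spatula",None,"top",z=.02)
for r in landmark_of("top","bowl_rim")[:1]: print(np.round(atz(t,*r["point"],.065),3))
A=cv2.resize(c["img"][130:370,130:410],(440,377));B=cv2.resize(t["img"][160:290,140:264],(360,377))
cv2.imwrite("pics/fin.png",cv2.hconcat([A,B])[:,:,::-1])
E
```

```text
position: [0.4684, 0.3218, 0.0371]
force: [-5.2, -0.6, 12.6]
time_s: 38.35
position: [0.468, 0.3214, 0.1982]
force: [-0.1, 1.1, -0.6]
opening: 0.301
grasp_force: 0.0
time_s: 39.15
position: [0.4674, 0.0376, 0.2071]
force: [0.8, -0.2, -0.1]
opening: 0.301
grasp_force: 0.0
spoon 0.78 [ 57.  92. 155.] bbox [218.6, 313.7, 76.4, 19.6] mid [0.509 0.319] len 0.182 ang 178.7
spoon 0.18 [152. 114.  82.] bbox [224.1, 296.5, 77.5, 25.4] mid [0.505 0.261] len 0.2 ang -177.7
spatula 0.86 [151. 113.  82.] bbox [222.6, 294.4, 81.3, 20.3] mid [0.505 0.26 ] len 0.199 ang -178.4
spatula 0.86 [197. 137. 155.] bbox [360.2, 134.9, 40.5, 38.5] mid [ 0.241 -0.411] len 0.215 ang 62.2
spoon 0.95 [ 22.  54. 115.] bbox [159.8, 194.7, 20.8, 53.0] mid [0.51  0.324] len 0.176 ang 179.9
spoon 0.45 [95. 99. 95.] bbox [290.4, 138.4, 26.2, 29.9] mid [ 0.708 -0.095] len 0.095 ang 171.2
spatula 0.85 [112.  65.  27.] bbox [179.9, 190.8, 14.7, 62.3] mid [0.506 0.263] len 0.194 ang 179.8
spatula 0.56 [165.  88. 108.] bbox [382.8, 285.0, 63.9, 36.7] mid [ 0.242 -0.42 ] len 0.195 ang 60.7
[0.48  0.034 0.065]
```

View pics/fin.png

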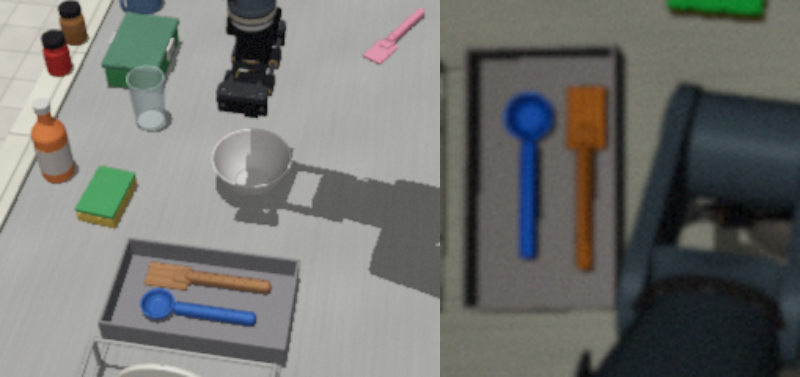

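The spatula, at about (282, 208) in the left crop, and the spoon, at (307, 198), both lie flat and fully inside the tray. The bowl stands where it was, and the tumbler, lunchbox and sponge are undisturbed.

```bash
python3 -c "
from rig import *
print(hand_in())"
```

```text
the job is handed in; nothing more can be done
None
```

Both utensils were dipped blade or spoon end first in the middle of the bowl, spatula first. They now lie flat inside the tray, and the job was handed in at about 39 s. To tilt each one, I levered its handle end on a plate in the rack.

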